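# Level the dry-block heater and pack its hexagonal tube blocks

## Robot

A 6-joint arm with a two-finger parallel gripper is mounted at the origin on a cart in front of the work surface, level with it; the furniture and walls round the work are solid. World frame = base frame: x ahead of the robot, y to its left, z up, the work surface at z = 0. Lengths are in m, angles in degrees, forces in N, time in s.
With the tool pointing down it reaches from about 0.3 to 0.775 m from the base axis. Payload 14.6 kg.
Tool frame: the origin (TCP) lies midway between the tips of the shut fingers; the grasp point (between the pads) lies manip.grip_depth behind it (manip.grip_depth is the distance from the TCP to the grasp point, in m); z points along the fingers, y is the line along which they close (so a half turn about z gives the same grasp; the last joint's range is limited). The gripper opens to 94 mm and grips with 3 to 60 N. Pads are 16 mm wide; open, the fingers measure 119 mm over their backs; the gripper's body (75 mm by 177 mm) begins 78 mm behind the grasp point.
Start: joints at [-71.826, 17.183, 87.147, -0, 75.671, -3.816], TCP at [0.206, -0.51, 0.172] pointing down, gripper open.
Joint ranges: [-173.82, 173.82], [-45.26, 126.66], [13.44, 144.39], [-59.66, 239.66], [0, 175.72], [-146.38, 146.38]. Speed limits (degrees/s): [127.2, 127.2, 147.25, 180, 180, 180].

## Interface

Orientations are given as [roll, pitch, yaw] about the fixed x, y, z axes, in that order (R = Rz(yaw) Ry(pitch) Rx(roll)).
In Python, from station import manip gives the robot as it stands. The module is installed in compiled form; this text tells all that it offers.
- The arm moves only by the tool servo_tool, never from a script. Its argument "moves" is a list that holds one entry, the list of rows, each a list of 6 numbers: the shift along the tool's x, y, z in m, then the turn, a rotation vector about the tool's x, y, z in rad. A call has 1 to 10 rows; each row is the pose to reach, as a shift and turn from the pose commanded when the call began, along the tool's axes at that moment; what a row does not reach only later rows make up. A row lasts 1/10 s, in which the tool goes at most 50 mm and 8.59 degrees, less where a joint would pass 70% of its speed; a pose out of reach is approached as far as the arm can. A call with a gripper value outside its range is refused whole. "gripper" is the opening, from 0 (shut) to 1 (fully open), set as the call begins (left out, the last holds). The fingers move at their own pace and stop on an object; "grip_force" is the grip in N (left out, the last holds). Time passes only in rows, so rows that repeat a pose let the fingers close. It gives the time, the measured TCP pose, the force, the opening and the grip force at its end, in the units of the state.
- manip.get_obs(): the state, without advancing time (a new reading comes with each control period).
- manip.grab_frame(name): name is "scene" or "side" or "wrist"; returns the picture (400x640x3 uint8, red, green, blue); there is no depth.
- manip.camera_params(name): a dict with "K" (3x3 intrinsics, pixels), "k1" (the pictures are not rectified: a ray, as slopes to the right and down, at radius r is drawn at 1 + k1 r^2 times it, then the intrinsics apply), "rvec" (rotation vector, rad) and "tvec" (3), from world to camera coordinates, as OpenCV has them; the wrist camera has in their place "T_tool_cam" (4x4, takes a point from camera to tool coordinates, whose origin is the TCP and whose axes are the flange's). Camera axes: x right, y down, z forward; pixel columns grow to the right and rows downward; lengths in m; the calibration is good to about 2 mm. A picture is of the moment at which its call begins: read the wrist's pose just before it. camera_params takes no time and is no camera call.
- manip.finish_job(): hands the job in; it is judged then, once.
Trained networks look in the newest picture that a camera, given by its name, has taken for a name from the list of things; names that differ only in an ending like _2 or _b are one class to them, and where a whole thing is asked for, a point or a joint stands for the part that bears it (a point fixed in the world has none). Each returns a list of dicts, best first, with "score" (0 to 1); they miss things now and then, are a little off and sometimes report something else, mostly with a low value. They report only what shows in the picture. A call takes as long as a camera call.
- manip.trace(camera, thing): "mask" (400x640 bool, what is visible of it) and "extent" ([left, top, right, bottom] in pixels, round what is visible of it).
The state is a dict: "time_s": time; "joint_positions": joint angles; "joint_velocities": joint speeds; "joint_efforts": joint torques, N m; "eef_pos": TCP position; "tool_rot": TCP orientation; "wrist_force": force on the tool from outside, world axes, zero at the start; "torque": the same for the moment, N m; "width": opening from 0.0 (shut) to 1.0 (fully open); "grasp_force": force on a finger pad.
Only numpy, scipy, OpenCV 4.12 (cv2) and the standard library are available. Lean on these libraries where they do the work, as an engineer would, in place of code of your own. Each camera call takes 0.05 s, during which the arm holds its last target. There are 200 camera calls.

## Task

Get the dry-block heater ready to run: first, while the tray is still empty, turn its two T-handled levelling screws until the bubbles of both spirit levels sit between their lines. Then stand every hexagonal tube block from the white bench cover in the tray, close-packed round the fixed hexagonal core: each flat on the tray with a face against the core and another face against a neighbouring block, so that heat passes between them. When they are all packed and the plate is still level, push the heater's switch lever fully over towards the back (on), leaving the petri dish, brass weight, tin and marker beside it where they are.

Things in the scene. Friction and masses are not known exactly. Their poses are not given: they have to be found in the camera images.
- tray (a point): centre of the tray floor, the heater plate's top, about 68 mm above the mat; tray 190 mm square inside with a rim 8 mm high, 5 mm thick. x to the heater's back, y to its left, z the plate's normal. The aluminium plate, on a white housing on the black mat, turns on a ball under its centre and is tilted by two levelling screws
- core (a point): on the axis of the fixed dark hexagonal core in the middle of the tray, 39 mm above the tray floor; the core is 54 mm across flats, 40 mm high, its flat faces look along the tray's x axis and every 60 deg from it (axes as tray). A packed block's centre lies 54 mm from this axis, straight out from one of the six faces
- level_x (a point): middle of the front-back tubular spirit level (64 mm long, along the tray's x axis) on the plate's right-hand strip, behind the side screw, at its bubble's height; two black lines stand 8 mm either side of the middle
- bubble_x_top (a point): middle of that level's pale bubble, 10 mm long. It moves to the high side, 0.6 mm for each 0.001 rad of front-back tilt; it is at the middle when level, and between the lines while this tilt is below 0.005 rad
- level_y (a point): middle of the left-right tubular spirit level (64 mm long, along the tray's y axis) on the plate's front strip, right of the front screw; lines as on the other
- bubble_y_top (a point): middle of the left-right level's pale bubble; moves to the high side in the same way with left-right tilt
- front_screw (a joint): angle of the front levelling screw, rad, growing clockwise seen from above, 0 when the plate is level from front to back. Clockwise raises the plate's front edge, 0.015 rad of tilt per rad turned. Starts at -1.5 to -0.7 (front low), range -2.3 to 2.3; stiff (about 0.25 N m), stays where it is left
- front_screw_grip (a point): middle of the front screw's T handle: a black bar 46 mm long, 13 mm thick, 20 mm high, its underside 24 mm above the plate. x lies along the bar, z up the screw's axis. It stands 126 mm to -x (front) of tray and keeps its height
- side_screw (a joint): angle of the right-hand levelling screw, rad, growing clockwise seen from above, 0 when the plate is level from left to right. Clockwise raises the plate's right edge, 0.015 rad of tilt per rad turned. Starts anywhere from -1.5 to 1.5; range, stiffness as the front screw
- side_screw_grip (a point): middle of the right-hand screw's T handle, a bar like the front one, x along the bar; 126 mm to -y (right) of tray
- power (a joint): heater switch lever, rad: 0 off (leans to the heater's front), 0.9 fully on (leans to its back); light (0.06 N m), stays where it is left
- power_tip (a point): centre of the 26 mm black ball at the end of the switch lever, on a grey block at the heater's front left; the ball lies 46 mm from the lever's pivot, which is straight below it at half swing; it swings towards the heater's back (tray x) when pushed on. Take care: a pump hose hangs beyond it, about x 0.56 to 0.60, y -0.13 to 0.1, from z = 0.1 up
- block1_mid (a point): centre (39 mm above the underside) of a tube block; up to six identical ones, the number varies. Upright aluminium hexagonal prism 54 mm across flats, 62 mm across corners, 40 mm high, 0.24 kg, with a steel grip post on top up to 78 mm. Its flat faces look along its own x axis and every 60 deg from it; z up. Starts on the white bench cover at the robot's left, whose top is at z = 0.006
- block2_mid (a point): another tube block, as block1_mid. Each block's grip post is a central upright hexagon 14 mm across flats, 38 mm long; its flat faces look along 30, 90 and 150 deg from the block's x axis, towards the block's corners. A grip on the post 26 mm above this point keeps fingertips clear of the block's top
- block3_mid (a point): another tube block, as block1_mid and block2_mid
- block4_mid (a point): another tube block, as block1_mid and block2_mid
- block5_mid (a point): another tube block, as block1_mid and block2_mid
- block6_mid (a point): another tube block, as block1_mid and block2_mid
- dish: round petri dish, 59 mm across, at the right; a bystander; origin at its underside
- weight: brass knobbed weight, 47 mm high, at the right of the heater; a bystander; origin at its underside
- tin: flat round white tin, 52 mm across, 26 mm high,, at the right of the heater; a bystander; origin at its underside
- pen: felt marker, 132 mm long, lying at the front right; a bystander; origin at its underside

How it is judged:
By the outcome, as a careful person would: the job done as asked, in the order asked, and still so for the second after the job is handed in, with the robot touching nothing.
Of block1, block2, block3, block4, block5, block6 only 4 to 6 are there at a start; the rules pass over those that are not, and their reading is None.
At some moment in a run one of block1, block2, block3, block4, block5, block6 may be knocked a few centimetres aside while the robot is not near it.
It also fails if it takes over 210 s, if anything falls off the work surface, if the arm or the gripper's body presses on something with over 40 N, if the wrist force passes 120 N, or if a joint passes its speed limit or range.

## Working session

There is one attempt and no reset: what is moved stays moved. The work goes in short steps, Python scripts to look and compute and a tool call to move; the robot and the scene stay as the last step left them, time stands still between calls to the robot, and variables do not carry over. Pictures are saved under pics/ and viewed, at most 14 in all, crops included, and the job is handed in when it is done.

Besides the shell and the picture viewer there is one more tool, called as name(argument=value, ...), one argument or row to a line, values as JSON. servo_tool: Moves the arm, as the interface text tells. Its arguments: {"type":"object","properties":{"moves":{"type":"array"},"gripper":{"type":"number"},"grip_force":{"type":"number"}},"required":["moves"]}

```bash
mkdir -p pics; ls
python3 - <<'E'
from station import manip
import cv2, numpy as np
np.set_printoptions(precision=4,suppress=True)
print(manip.get_obs()); print(manip.grip_depth)
for n in ["scene","side","wrist"]:
    print(n,manip.camera_params(n))
    im=manip.grab_frame(n); cv2.imwrite(f"pics/{n}0.png",im[:,:,::-1])
E
```

```text
pics
{'time_s': 0.0, 'joint_positions': array([-71.8256,  17.2155,  87.1823,   0.0009,  75.6708,  -3.8172]), 'joint_velocities': array([ 0.0653, -0.0036,  0.1047,  0.1126,  0.0395,  0.0211]), 'joint_efforts': array([ -0.0005, -53.1802, -35.2737,   0.0708,   0.0243,  -0.0001]), 'eef_pos': array([ 0.2058, -0.5097,  0.1715]), 'tool_rot': array([-179.9316,   -0.0055,   21.9913]), 'wrist_force': array([-0.1629,  0.3721, -0.4425]), 'torque': array([-0.0069, -0.0294, -0.0431]), 'grasp_force': 0.0, 'width': 0.9995029527086933}
0.0188
scene {'K': array([[461.3781,   0.    , 326.1748],
       [  0.    , 461.3781, 195.5748],
       [  0.    ,   0.    ,   1.    ]]), 'k1': 0.01827911652172582, 'rvec': array([ 2.3248, -0.731 ,  0.2474]), 'tvec': array([-0.497 ,  0.2084,  1.6153])}
side {'K': array([[468.8707,   0.    , 318.0778],
       [  0.    , 468.8707, 196.6218],
       [  0.    ,   0.    ,   1.    ]]), 'k1': -0.09833521812012422, 'rvec': array([ 0.7368, -2.3775,  1.4103]), 'tvec': array([0.3522, 0.2678, 1.4314])}
wrist {'K': array([[307.0984,   0.    , 316.9827],
       [  0.    , 307.0984, 200.0735],
       [  0.    ,   0.    ,   1.    ]]), 'k1': -0.004563678569856108, 'T_tool_cam': array([[-0.0004, -0.9611, -0.2761,  0.0802],
       [ 1.    , -0.0002, -0.0008, -0.0009],
       [ 0.0007, -0.2761,  0.9611, -0.2117],
       [ 0.    ,  0.    ,  0.    ,  1.    ]])}
```

View pics/scene0.png

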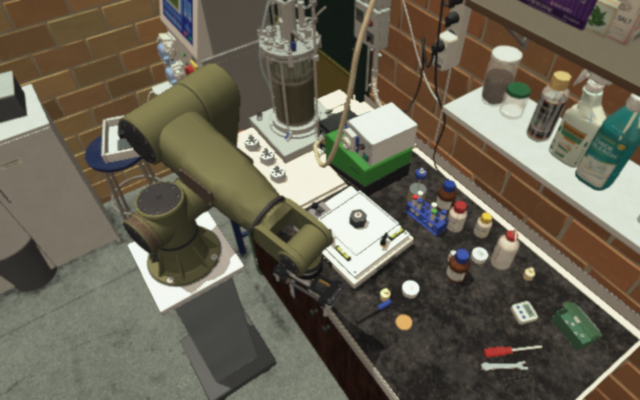

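View pics/side0.png

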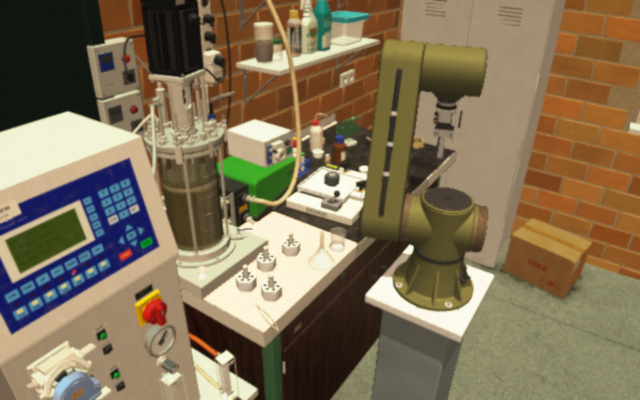

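The scene view shows the heater at about (360,235), with the level tubes near (342,253) and (395,232). The side view shows four tube blocks, at (246,280), (271,290), (265,260) and (290,245).

```bash
cat > h.py <<'E'
from station import manip
import cv2, numpy as np
from scipy.spatial.transform import Rotation as R
np.set_printoptions(precision=4,suppress=True)
def cam(n,obs=None):
    p=manip.camera_params(n)
    if n=="wrist":
        o=obs or manip.get_obs()
        T=np.eye(4);T[:3,:3]=R.from_euler('xyz',o['tool_rot'],degrees=True).as_matrix();T[:3,3]=o['eef_pos']
        W=T@p['T_tool_cam']; Rc=W[:3,:3].T; t=-Rc@W[:3,3]
    else:
        Rc=cv2.Rodrigues(p['rvec'])[0]; t=p['tvec']
    return p['K'],np.array([p['k1'],0,0,0,0.]),Rc,t
def proj(c,P):
    return cv2.projectPoints(np.atleast_2d(P).astype(float),cv2.Rodrigues(c[2])[0],c[3],c[0],c[1])[0][:,0]
def onz(c,uv,z):
    q=cv2.undistortPoints(np.atleast_2d(uv).astype(float)[:,None],c[0],c[1])[:,0]
    d=np.c_[q,np.ones(len(q))]@c[2]; o=-c[2].T@c[3]
    return o+d*((z-o[2])/d[:,2:])
def snap(n,f=None):
    o=manip.get_obs(); im=manip.grab_frame(n)[:,:,::-1].copy()
    if f: cv2.imwrite(f"pics/{f}.png",im)
    return cam(n,o),im
def cen(m):
    y,x=np.nonzero(m); return np.array([x.mean(),y.mean()])
def st():
    o=manip.get_obs(); print(round(o['time_s'],2),o['eef_pos'],o['tool_rot'],o['wrist_force'],o['joint_positions'].round(1),round(o['width'],3),o['grasp_force'])
E
python3 - <<'E'
from h import *
for n in ["scene","side"]:
    c,im=snap(n)
    for t,z in [("block1_mid",.04),("core",.09),("front_screw_grip",.1),("side_screw_grip",.1),("power_tip",.1),("bubble_x_top",.08),("bubble_y_top",.08),("dish",0.01),("weight",.02),("tin",.02),("pen",.01)]:
        for d in manip.trace(n,t):
            if d['score']>.3: print(n,t,round(d['score'],2),d['extent'],onz(c,cen(d['mask']),z)[0])
E
```

```text
scene core 0.94 [319.0, 189.0, 409.2, 274.8] [ 0.5195 -0.3301  0.09  ]
scene front_screw_grip 0.31 [316.6, 191.5, 408.7, 277.1] [ 0.5157 -0.3355  0.1   ]
scene side_screw_grip 0.67 [319.8, 191.6, 409.5, 277.3] [ 0.5153 -0.3357  0.1   ]
scene power_tip 0.42 [310.0, 200.7, 320.4, 206.9] [ 0.4551 -0.1491  0.1   ]
scene bubble_x_top 0.59 [318.9, 195.8, 406.4, 276.6] [ 0.5252 -0.3232  0.08  ]
scene dish 0.7 [379.1, 230.9, 389.1, 247.9] [ 0.6085 -0.3525  0.01  ]
scene dish 0.66 [393.1, 314.8, 410.0, 333.3] [ 0.4573 -0.6338  0.01  ]
scene weight 0.47 [381.2, 287.1, 389.8, 302.0] [ 0.4676 -0.5298  0.02  ]
scene tin 0.67 [403.0, 279.6, 417.7, 295.4] [ 0.5489 -0.5613  0.02  ]
scene pen 0.45 [356.7, 299.7, 391.4, 322.5] [ 0.4057 -0.5494  0.01  ]
side block1_mid 0.72 [263.1, 269.1, 282.3, 301.0] [0.3605 0.3387 0.04  ]
side core 0.89 [300.6, 163.1, 368.7, 199.9] [ 0.5198 -0.2494  0.09  ]
side front_screw_grip 0.51 [355.7, 178.5, 368.6, 190.2] [ 0.4172 -0.2792  0.1   ]
side power_tip 0.59 [298.2, 160.3, 367.3, 200.9] [ 0.5056 -0.2294  0.1   ]
side dish 0.64 [282.4, 232.6, 301.0, 261.8] [0.468  0.0989 0.01  ]
side tin 0.47 [282.4, 232.1, 300.6, 260.8] [0.459  0.1113 0.02  ]
side tin 0.42 [357.8, 167.0, 367.0, 175.2] [ 0.5485 -0.551   0.02  ]
side pen 0.43 [234.4, 266.8, 259.8, 293.3] [0.4717 0.326  0.01  ]
```

servo_tool(
  moves=[
    [[0,0,-0.05,0,0,0],[0.02,-0.005,-0.095,0,0,0],[0.06,-0.015,-0.13,0,0,0],[0.1,-0.025,-0.16,0,0,0],[0.145,-0.035,-0.18,0,0,0],[0.19,-0.047,-0.18,0,0,0],[0.235,-0.06,-0.18,0,0,0],[0.28,-0.07,-0.18,0,0,0],[0.312,-0.079,-0.18,0,0,0],[0.312,-0.079,-0.18,0,0,0]],
  ],
)

```text
time_s: 2.35
eef_pos: [0.4681, -0.3174, 0.3515]
tool_rot: [-179.9, -0.0, 22.2]
wrist_force: [0.3, -0.9, -0.2]
width: 0.999
grasp_force: 0.0
```

Run:
```python
from h import *
st()
c,im=snap("wrist","w1")
for t,z in [("core",.108),("front_screw_grip",.11),("side_screw_grip",.11),("power_tip",.1),("bubble_x_top",.08),("bubble_y_top",.08),("level_x",.08),("level_y",.08),("dish",0.01),("weight",.02),("tin",.02),("pen",.01)]:
    for d in manip.trace("wrist",t):
        if d['score']>.3: print(t,round(d['score'],2),d['extent'],cen(d['mask']),onz(c,cen(d['mask']),z)[0])
```

```text
2.35 [ 0.4681 -0.3174  0.3515] [-179.9457   -0.0023   22.2251] [ 0.2533 -0.9091 -0.1595] [-37.9  15.9  65.6   0.   98.6  29.9] 0.999 0.0
core 0.71 [230.0, 14.8, 425.6, 222.1] [324.4728 116.5212] [ 0.54  -0.298  0.108]
front_screw_grip 0.83 [275.4, 178.3, 298.6, 203.3] [287.6898 187.9699] [ 0.4222 -0.2865  0.11  ]
side_screw_grip 0.83 [383.0, 116.4, 399.6, 147.3] [391.7767 133.0471] [ 0.5555 -0.3968  0.11  ]
power_tip 0.53 [200.6, 124.9, 221.6, 147.4] [210.6141 137.1543] [ 0.4488 -0.1531  0.1   ]
bubble_x_top 0.63 [237.8, 18.0, 422.2, 219.3] [324.358  116.5263] [ 0.5398 -0.2986  0.08  ]
level_x 0.9 [234.8, 20.1, 426.1, 221.6] [324.4248 116.6931] [ 0.5396 -0.2988  0.08  ]
level_y 0.9 [234.8, 20.1, 426.1, 221.6] [324.4248 116.6931] [ 0.5396 -0.2988  0.08  ]
dish 0.62 [451.3, 213.7, 475.5, 236.1] [464.5265 223.3504] [ 0.4586 -0.6249  0.01  ]
weight 0.84 [411.1, 193.8, 433.9, 212.6] [421.9495 202.9937] [ 0.4654 -0.5259  0.02  ]
weight 0.38 [237.0, 16.5, 425.0, 220.5] [324.5789 116.6582] [ 0.5394 -0.3005  0.02  ]
tin 0.74 [444.1, 153.9, 473.8, 185.0] [457.3921 168.503 ] [ 0.5467 -0.5547  0.02  ]
tin 0.69 [196.9, 124.9, 222.0, 151.1] [210.9096 136.9746] [ 0.4332 -0.1305  0.02  ]
tin 0.52 [234.9, 11.9, 426.9, 223.4] [324.6704 116.3835] [ 0.5399 -0.3005  0.02  ]
pen 0.75 [410.4, 208.4, 436.1, 237.8] [422.6241 223.0977] [ 0.4287 -0.5502  0.01  ]
pen 0.72 [201.3, 128.4, 220.8, 149.6] [210.2644 137.322 ] [ 0.4302 -0.1267  0.01  ]
pen 0.66 [232.1, 13.6, 425.9, 221.6] [324.5793 116.6488] [ 0.5394 -0.3008  0.01  ]
pen 0.63 [442.5, 154.3, 473.2, 182.7] [457.6515 168.7828] [ 0.5465 -0.5603  0.01  ]
```

View pics/w1.png

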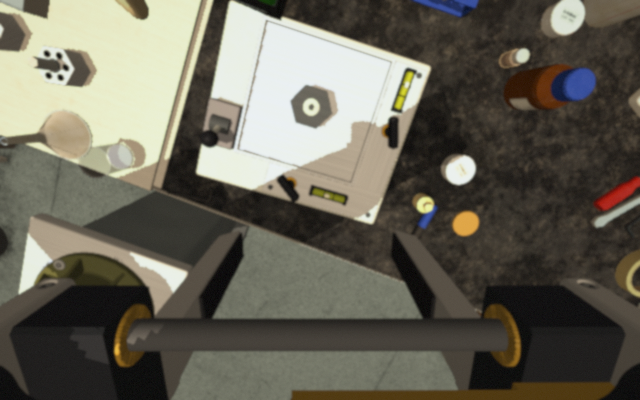

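The wrist view shows the tray's inner corners at (267,20), (392,62), (352,183) and (238,147). The core is at (312,105), the front handle at (288,188), the side handle at (392,132) and the switch ball at (210,137).

Run:
```python
from h import *
c=cam("wrist")
q=onz(c,[[267,20],[392,62],[352,183],[238,147]],.074); print(q,q.mean(0))
for a,b in [(3,0),(2,1)]: v=q[b]-q[a]; print(np.degrees(np.arctan2(v[1],v[0])),np.linalg.norm(v))
for a,b in [(1,0),(2,3)]: v=q[b]-q[a]; print(np.degrees(np.arctan2(v[1],v[0]))-90,np.linalg.norm(v))
print(onz(c,[[312,105]],.108), onz(c,[[288,188],[392,132]],.112), onz(c,[[210,137]],.1))
im=cv2.imread("pics/w1.png"); 
cv2.imwrite("pics/w1c.png",cv2.resize(im[0:240,180:440],None,fx=2.4,fy=2.4,interpolation=cv2.INTER_CUBIC))
```

```text
[[ 0.6296 -0.1759  0.074 ]
 [ 0.6462 -0.3648  0.074 ]
 [ 0.4573 -0.3837  0.074 ]
 [ 0.4433 -0.193   0.074 ]] [ 0.5441 -0.2794  0.074 ]
5.221595951660483 0.18707201152394415
5.694291167793494 0.18990284191253967
5.043351683733704 0.18964153632790298
4.1985910572120275 0.19123779793721365
[[ 0.5456 -0.2788  0.108 ]] [[ 0.4203 -0.2896  0.112 ]
 [ 0.554  -0.3995  0.112 ]] [[ 0.4469 -0.1549  0.1   ]]
```

View pics/w1c.png

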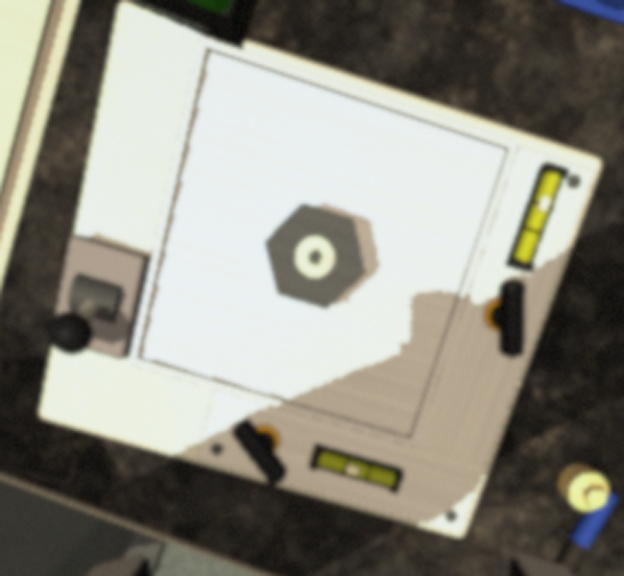

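servo_tool(
  moves=[
    [[-0.004,0.002,0.03,0,0,0.08],[-0.01,0.005,0.07,0,0,0.16],[-0.016,0.008,0.11,0,0,0.24],[-0.022,0.01,0.15,0,0,0.3],[-0.0255,0.012,0.17,0,0,0.3],[-0.0255,0.012,0.1715,0,0,0.3],[-0.0255,0.012,0.1715,0,0,0.3]],
  ],
)

```text
time_s: 3.7
eef_pos: [0.4468, -0.3407, 0.1813]
tool_rot: [180.0, -0.0, 4.8]
wrist_force: [0.1, -0.3, 0.6]
width: 1.002
grasp_force: 0.0
```

```bash
cat >> h.py <<'E'
def go(x,y,z,yaw):
    o=manip.get_obs(); r=R.from_euler('xyz',o['tool_rot'],degrees=True)
    d=r.inv().apply(np.array([x,y,z])-o['eef_pos'])
    t=(r.inv()*R.from_euler('xyz',[180,0,yaw],degrees=True)).as_rotvec()
    print("delta",d.round(4),"turn",t.round(3))
E
python3 - <<'E'
from h import *
st()
c,im=snap("wrist","w2")
for t,z in [("front_screw_grip",.11),("side_screw_grip",.11)]:
    for d in manip.trace("wrist",t)[:1]:
        print(t,round(d['score'],2),d['extent'],onz(c,cen(d['mask']),z)[0])
# rectify to world top view at plate z
E
```

```text
3.7 [ 0.4468 -0.3407  0.1813] [179.9786  -0.0227   4.8092] [ 0.1336 -0.2788  0.628 ] [-41.1  18.3  84.5   0.   77.2  44.1] 1.002 0.0
front_screw_grip 0.74 [240.4, 202.0, 280.9, 236.8] [ 0.4242 -0.2885  0.11  ]
side_screw_grip 0.93 [376.9, 53.4, 408.4, 107.6] [ 0.5571 -0.3967  0.11  ]
```

View pics/w2.png

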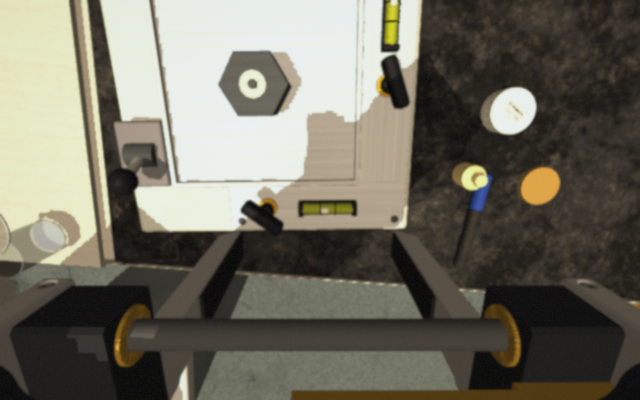

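Close view: front bar from (245,205) to (281,231), side bar from (388,58) to (402,106). The left-right bubble is near (325,210) in a tube spanning x = 300–356.

Run:
```python
from h import *
c=cam("wrist"); im=cv2.imread("pics/w2.png")
g=im.max(2)
for (x0,y0,x1,y1) in [(236,194,290,240),(370,48,416,114)]:
    m=((g<60)*255).astype(np.uint8); s=np.zeros_like(m); s[y0:y1,x0:x1]=m[y0:y1,x0:x1]
    n,l,stt,_=cv2.connectedComponentsWithStats(s); k=1+stt[1:,4].argmax()
    r=cv2.minAreaRect(np.argwhere(l==k)[:,::-1].astype(np.float32)); 
    y,x=np.nonzero(l==k); P=onz(c,np.c_[x,y],.11); m0=P.mean(0); w,v=np.linalg.eigh(np.cov((P-m0)[:,:2].T))
    print(stt[k],r,m0,np.degrees(np.arctan2(v[1,1],v[0,1]))%180, np.sqrt(12*w))
# level_y profile
tube=im[200:217,298:358].astype(int)
print(tube.sum(2)[6:12].mean(0).round().astype(int))
print(tube[6:12,:,0].mean(0).round().astype(int))
e=onz(c,[[300,209],[356,209]],.083);print(e,np.linalg.norm(e[1]-e[0]))
b=im[186:236,230:420]; a=cv2.resize(b,None,fx=4,fy=4,interpolation=cv2.INTER_CUBIC)
cv2.imwrite("pics/w2c.png",a)
go(.4186,-.2904,.16,54)
```

```text
[ 236  201   54   39 1123] ((262.5, 220.0), (38.0, 53.0), 90.0) [ 0.4169 -0.2894  0.11  ] 53.14586605649508 [0.0372 0.0443]
[382  56  27  52 860] ((391.8396301269531, 82.68867492675781), (51.78493118286133, 21.840330123901367), 74.05460357666016) [ 0.557  -0.3979  0.11  ] 25.497532393604104 [0.0153 0.0402]
[252 136  81 101 161 224 262 273 276 277 276 277 276 278 277 277 277 276
 277 276 261 238 266 339 403 427 434 435 424 397 352 310 285 279 276 260
 222 212 238 267 274 278 278 276 276 276 276 277 276 278 276 275 267 244
 188 127  85 104 216 354]
[ 74  40  24  23  24  27  29  28  29  30  29  30  30  30  30  29  30  29
  29  30  30  36  58  82 100 107 110 110 106  96  76  54  36  30  30  28
  24  25  25  29  29  30  30  29  30  28  29  30  29  30  30  29  28  28
  24  23  22  31  63 103]
[[ 0.4266 -0.3236  0.083 ]
 [ 0.4315 -0.3829  0.083 ]] 0.05948346871655077
delta [-0.0243 -0.0527  0.022 ] turn [ 0.002 -0.001 -0.858]
```

View pics/w2c.png

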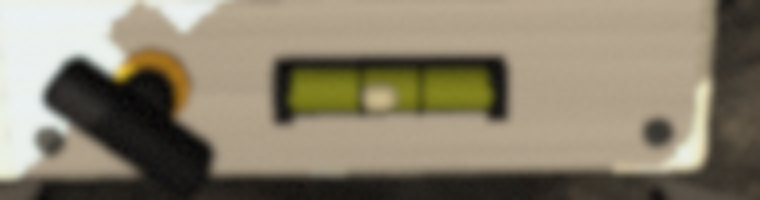

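The bubble is about 3 mm left of the middle, between lines at indices 21 and 37. That means the side screw needs about +0.33 rad. I'll start with the front screw.

servo_tool(
  moves=[
    [[-0.005,-0.01,0.0,0,0,-0.13],[-0.01,-0.02,0.0,0,0,-0.26],[-0.015,-0.03,0.0,0,0,-0.39],[-0.02,-0.04,0.0,0,0,-0.52],[-0.024,-0.0527,0.01,0,0,-0.65],[-0.0243,-0.0527,0.022,0,0,-0.78],[-0.0243,-0.0527,0.022,0,0,-0.91],[-0.0243,-0.0527,0.022,0,0,-0.91],[-0.0243,-0.0527,0.022,0,0,-0.91]],
  ],
  gripper=0.45,
  grip_force=60,
)

```text
time_s: 4.75
eef_pos: [0.4183, -0.2903, 0.1594]
tool_rot: [179.9, 0.0, 56.7]
wrist_force: [0.5, -0.6, -0.0]
width: 0.45
grasp_force: 0.0
```

servo_tool(
  moves=[
    [[0,0,0.03,0,0,0],[0,0,0.055,0,0,0],[0,0,0.07,0,0,0],[0,0,0.075,0,0,0],[0,0,0.075,0,0,0]],
  ],
)

```text
time_s: 5.25
eef_pos: [0.418, -0.2902, 0.0837]
tool_rot: [-180.0, 0.0, 56.8]
wrist_force: [0.2, -0.0, 0.4]
width: 0.452
grasp_force: 0.0
```

servo_tool(
  moves=[
    [[0,0,0,0,0,0],[0,0,0,0,0,0],[0,0,0,0,0,0],[0,0,0,0,0,0],[0,0,0,0,0,0]],
  ],
  gripper=0,
)

```text
time_s: 5.75
eef_pos: [0.4179, -0.2902, 0.0837]
tool_rot: [180.0, 0.0, 56.9]
wrist_force: [-0.2, -1.2, 0.5]
width: 0.06
grasp_force: 0.0
```

servo_tool(
  moves=[
    [[0,0,0,0,0,0],[0,0,0,0,0,0]],
  ],
)

```text
time_s: 5.95
eef_pos: [0.4179, -0.2901, 0.0836]
tool_rot: [180.0, 0.0, 56.9]
wrist_force: [0.6, 0.4, 0.4]
width: 0.005
grasp_force: 0.0
```

Run:
```python
from h import *
st()
c,im=snap("wrist","w3")
```

```text
5.95 [ 0.4179 -0.2901  0.0836] [179.9978   0.0028  56.9362] [0.594  0.4094 0.4083] [-38.9  17.4  99.5  -0.   63.2  -5.8] 0.005 0.0
```

View pics/w3.png

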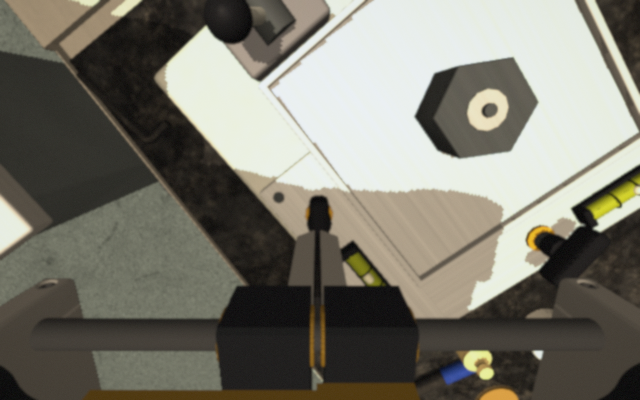

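The shut fingers missed the bar; it shows beyond them at about (318,212).

Run:
```python
from h import *
c=cam("wrist")
o=manip.get_obs(); r=R.from_euler('xyz',o['tool_rot'],degrees=True)
for uv in [[318,198],[318,228],[489,110],[318,240]]:
  for z in (.112,.092):
    p=onz(c,[uv],z)[0]; print(uv,p, r.inv().apply(p-o['eef_pos']))
tip=r.apply([0,0,0])+o['eef_pos']; print(proj(c,tip),proj(c,r.apply([0.023,0,-.0284])+o['eef_pos']))
im=cv2.imread("pics/w3.png"); cv2.imwrite("pics/w3c.png",cv2.resize(im[170:300,230:410],None,fx=4,fy=4,interpolation=cv2.INTER_CUBIC))
```

```text
[318, 198] [ 0.4337 -0.2651  0.112 ] [ 0.0296 -0.0004 -0.0285]
[318, 198] [ 0.4307 -0.2698  0.092 ] [ 0.024  -0.0004 -0.0085]
[318, 228] [ 0.4228 -0.2817  0.112 ] [ 0.0097 -0.0004 -0.0285]
[318, 228] [ 0.4186 -0.2882  0.092 ] [ 0.002  -0.0004 -0.0085]
[489, 110] [ 0.5444 -0.2747  0.112 ] [ 0.082   0.0976 -0.0285]
[489, 110] [ 0.5535 -0.2804  0.092 ] [ 0.0821  0.1084 -0.0085]
[318, 240] [ 0.4183 -0.2886  0.112 ] [ 0.0015 -0.0004 -0.0285]
[318, 240] [ 0.4136 -0.2959  0.092 ] [-0.0072 -0.0003 -0.0085]
[[318.4513 226.3393]] [[318.6661 208.1178]]
```

View pics/w3c.png

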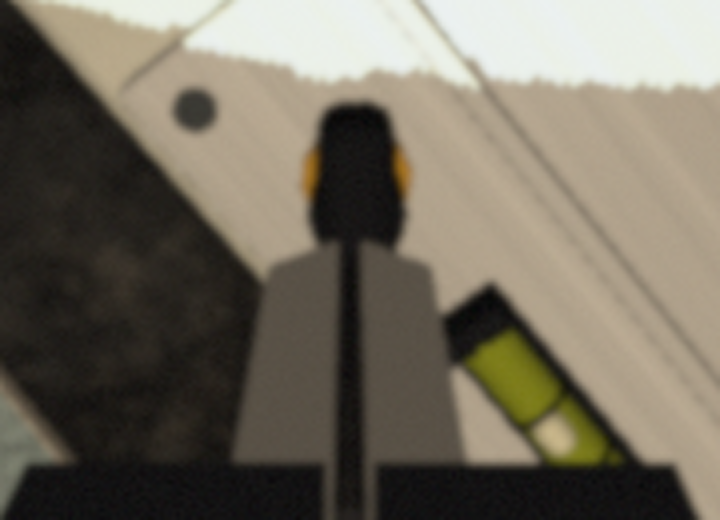

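servo_tool(
  moves=[
    [[0,0,0,0,0,0],[0,0,0,0,0,0],[0,0,0,0,0,0],[0,0,0,0,0,0],[0,0,0,0,0,0],[0,0,0,0,0,0]],
  ],
  gripper=0.45,
)

```text
time_s: 6.6
eef_pos: [0.4179, -0.2901, 0.0835]
tool_rot: [-180.0, -0.0, 56.9]
wrist_force: [-0.2, -0.9, -0.4]
width: 0.443
grasp_force: 0.0
```

```bash
cat >> h.py <<'E'
def asc(im,x0,y0,x1,y1,sx=2,sy=3):
    g=im[y0:y1:sy,x0:x1:sx].astype(int)
    for i,row in enumerate(g):
        s=''
        for b,gg,r in row:
            v=max(b,gg,r); sat=v-min(b,gg,r)
            s+= 'Y' if sat>70 else '#' if v<45 else 'x' if v<90 else '+' if v<140 else '-' if v<190 else '.'
        print(f"{y0+i*sy:3d} {s}")
E
python3 - <<'E'
from h import *
st()
c,im=snap("wrist","w4")
asc(im,240,170,400,310)
E
```

```text
6.6 [ 0.4179 -0.2901  0.0835] [-179.9982   -0.001    56.939 ] [-0.2084 -0.8533 -0.3956] [-38.9  17.4  99.5   0.   63.2  -5.8] 0.443 0.0
170 ...............................................-................................
173 -------.........................................................................
176 +----------.....................................................................
179 x+----------------..............................................................
182 ##+----------------.............................................................
185 ###x+-------------------.-...........................-..........................
188 ####x+--------------------------..........-...........--........................
191 ######+---------------------------------------------...-----.---....--..........
194 #######x---------+xxx+----------------------------------------------------------
197 ########x+-------xxxxx+-------------x#####x+------------------------------------
200 #########x+------+xxx+-------------x########+-----------------------------------
203 ###########x+------------
[... 2330 characters left out ...]
####xxxxxxxxxxxx+---
287 xxxxxxxxxxxxx###############################xxxxx+---------x#####xx+xxxxxxxxxxx#
290 xxxxxxxxxxxxx#################xxx#####xxxxxxxxxxxx+--------x#####xxxxxxxxxxxxx##
293 xxxxxxxxxxxx#################xxxxxxx###xxxxxxxxxxxx+-------+######xxxxxxx+xxxx##
296 xxxxxxxxxxxx#######xxxxx#####xxxxxxxxxxxxxxxxxxxxxxxx+------x#####xxxxxxxxxxxx##
299 xxxx+xxxxxxx#######x#xxxxxxxxxxxxxxxxxxxxxxxxxxxxxxxxx+-----x#####xxxxxxxxxxxx##
302 xxxxxxxxxxxx######xxxxxxxxxxxxxxxxxxxxxxxxxxxxxxxxxxxxx+----+#####xxxxxxxxxxx###
305 xxxxxxxxxxxx#######xxxxxxxxxxx#xxxxxxxxxxxxxxxxxxxxxxxxxx-.--x####xxxxxxxxxxxxxx
308 xxxxxxxxxxxx#######xxx#xxx####xxxxxxx##xx###xxxxxxxxxxxxx+..-x####xxxxxxxxxxxxxx
```

The bar sits centred between the open fingers, yet they shut past it, so the tips may have been just above it. I'll lower a little and retry.

servo_tool(
  moves=[
    [[0,0,0.004,0,0,0],[0,0,0.009,0,0,0],[0,0,0.009,0,0,0]],
  ],
)

```text
time_s: 6.95
eef_pos: [0.4175, -0.2898, 0.0736]
tool_rot: [-179.9, -0.0, 56.9]
wrist_force: [0.5, -0.5, -0.1]
width: 0.451
grasp_force: 0.0
```

servo_tool(
  moves=[
    [[0,0,0,0,0,0],[0,0,0,0,0,0],[0,0,0,0,0,0],[0,0,0,0,0,0],[0,0,0,0,0,0],[0,0,0,0,0,0],[0,0,0,0,0,0]],
  ],
  gripper=0,
)

```text
time_s: 7.65
eef_pos: [0.419, -0.2909, 0.0748]
tool_rot: [179.8, 0.0, 56.9]
wrist_force: [8.1, -5.3, -6.2]
width: 0.123
grasp_force: 60.0
```

Run:
```python
from h import *
st()
c,im=snap("wrist","w5")
asc(im,270,190,370,300)
o=manip.get_obs(); r=R.from_euler('xyz',o['tool_rot'],degrees=True)
for dz in (0,-.02,-.03): print(dz,[proj(c,r.apply([x,.0,dz])+o['eef_pos'])[0] for x in(-.008,0,.008)])
```

```text
7.65 [ 0.419  -0.2909  0.0748] [179.8096   0.0055  56.9405] [ 8.1042 -5.3187 -6.24  ] [-38.9  18.1  99.9   0.   61.9  -5.8] 0.123 59.97977614402771
190 ----------------........-..---.........-..........
193 --------------------..--------------------..----.-
196 -+xx+---------------------------------------------
199 +xxxx+---------------+xxxx+-----------------------
202 +xxxx+-------------+#######x+---------------------
205 -++++--------------x########x---------------------
208 ------------------+#########x---------------------
211 ------------------+#########xY--------------------
214 -----------------YY#########xYY-------------------
217 +----------------YY##########YY-------------------
220 x+---------------Yx##########xY-------------------
223 ##+---------------x##########x+-------------------
226 ###x+------------+############+-------------------
229 ####x+-----------+############+-------------------
232 ######+-------+++x###########xx++-----------------
235 xx#####x+-++++xxxx############xxxx++++------------
238 ########xx++xx++xx############xx+xxxxx+-----------
241 ########xxxx+
[... 658 characters left out ...]
xxxxx##########+--x##xxxxxxxxxxx++YYYYx
280 xxxxxxxxxx+x+xxx###########x+x##xxxxxxxxx+xx+Y+x+-
283 x#xxxxxxxxxxxxxx################xxx++xxxxxxxxx+--.
286 ##########xxxxxx################xxxxxx#########xx+
289 ###########xxxxx################xxxxx#############
292 ###########xxxxx##########xxx###xxxxx#############
295 ###########xxxxx#######xxxxxx####xxxx#############
298 ###########xxxxx#######xxxxxx###xxxxx#############
0 [array([318.4602, 236.4381]), array([318.4694, 226.3342]), array([318.4789, 216.0302])]
-0.02 [array([318.5772, 247.8964]), array([318.5887, 236.9757]), array([318.6003, 225.8179])]
-0.03 [array([318.6442, 254.4544]), array([318.657, 243.075]), array([318.67  , 231.4362])]
```

Gripped, but only at the bar's upper edge (11.6 mm wide, pushed up). The real tips seem to be about 30 mm short of the nominal TCP. I'll open and go lower in small steps, watching the force.

servo_tool(
  moves=[
    [[0,0,0,0,0,0],[0,0,0,0,0,0],[0,0,0,0,0,0],[0,0,0,0,0,0],[0,0,0.002,0,0,0],[0,0,0.004,0,0,0],[0,0,0.0055,0,0,0],[0,0,0.0055,0,0,0]],
  ],
  gripper=0.45,
)

```text
time_s: 8.5
eef_pos: [0.4177, -0.29, 0.0687]
tool_rot: [-180.0, -0.0, 56.9]
wrist_force: [0.8, 0.2, -0.7]
width: 0.449
grasp_force: 0.0
```

servo_tool(
  moves=[
    [[0,0,0.001,0,0,0],[0,0,0.002,0,0,0],[0,0,0.002,0,0,0]],
  ],
)

```text
time_s: 8.8
eef_pos: [0.4178, -0.2901, 0.0669]
tool_rot: [-180.0, -0.0, 56.9]
wrist_force: [0.2, 0.2, -0.6]
width: 0.448
grasp_force: 0.0
```

servo_tool(
  moves=[
    [[0,0,0.001,0,0,0],[0,0,0.002,0,0,0],[0,0,0.003,0,0,0],[0,0,0.003,0,0,0]],
  ],
)

```text
time_s: 9.2
eef_pos: [0.4178, -0.29, 0.0639]
tool_rot: [-180.0, -0.0, 56.9]
wrist_force: [-1.1, 0.1, -0.1]
width: 0.454
grasp_force: 0.0
```

servo_tool(
  moves=[
    [[0,0,0.001,0,0,0],[0,0,0.002,0,0,0],[0,0,0.003,0,0,0],[0,0,0.003,0,0,0]],
  ],
)

```text
time_s: 9.6
eef_pos: [0.4178, -0.2901, 0.0609]
tool_rot: [-180.0, -0.0, 56.9]
wrist_force: [0.1, -0.5, 0.1]
width: 0.449
grasp_force: 0.0
```

servo_tool(
  moves=[
    [[0,0,0,0,0,0],[0,0,0,0,0,0],[0,0,0,0,0,0],[0,0,0,0,0,0],[0,0,0,0,0,0],[0,0,0,0,0,0],[0,0,0,0,0,0]],
  ],
  gripper=0,
)

```text
time_s: 10.3
eef_pos: [0.419, -0.2909, 0.0612]
tool_rot: [179.8, 0.0, 56.9]
wrist_force: [9.1, -7.0, -6.7]
width: 0.132
grasp_force: 60.0
```

servo_tool(
  moves=[
    [[0,-0.0005,0,0,0,0.1],[0.0001,-0.001,0,0,0,0.2],[0.0002,-0.0015,0,0,0,0.3],[0.0004,-0.002,0,0,0,0.4],[0.0007,-0.0024,0,0,0,0.5],[0.0009,-0.0028,0,0,0,0.6],[0.0009,-0.0028,0,0,0,0.6]],
  ],
)

```text
time_s: 11.0
eef_pos: [0.4175, -0.2891, 0.0612]
tool_rot: [179.8, -0.1, 22.3]
wrist_force: [11.2, -10.1, -10.1]
width: 0.133
grasp_force: 60.0
```

Run:
```python
from h import *
st(); print(manip.get_obs()['torque'])
for d in manip.trace("wrist","core")[:0]: pass
c,im=snap("wrist","w6")
asc(im,240,150,400,300)
o=manip.get_obs()
P=np.array([[.4186,-.2904,.075]]); print(proj(c,P))
```

```text
11.0 [ 0.4175 -0.2891  0.0612] [179.7657  -0.1264  22.3485] [ 11.2035 -10.1236 -10.0641] [-38.8  18.8 100.9  -0.   60.   28.8] 0.133 60.00455617904663
[-1.6722 -2.0964 -0.136 ]
150 ...................................................................-------------
153 ..................................................................--------------
156 -...............................................................----------------
159 --+--........................................................-------------------
162 .....---+----..............................................---------------------
165 ...........-+++---.......................................-----------------------
168 ...............-++++----------........................--------------------------
171 ...........---------+++++-------.................-------------------------------
174 ..............-----------+++++---...............--------------------------------
177 ...............--------------------............---------------------------------
180 ..............------------------...-++++-----------------------------
[... 2648 characters left out ...]
76 ##################xxxxxxxxxxxxx################xxxxxxxxxxxxx########xx++--------
279 ##################xxxxxxxxxxxxx################xxxxxxxxxxxxx###########xxxx+++--
282 #################xxxxxxxxxxxxxx################xxxxxxxxxxxxxx#########xxxxxxxxxx
285 #################xxxxxxxxxxxxx######x###########xxxxxxxxxxxxx###################
288 #########################xxxxx##################xxxxx###########################
291 #########################xxxxx##################xxxxx###########################
294 #########################xxxxx##################xxxxx###########################
297 #########################xxxxx##################xxxxx###########################
[[321.0063 231.7922]]
```

servo_tool(
  moves=[
    [[0,-0.0005,0,0,0,0.1],[0.0001,-0.001,0,0,0,0.2],[0.0002,-0.0015,0,0,0,0.3],[0.0004,-0.002,0,0,0,0.4],[0.0005,-0.0022,0,0,0,0.45],[0.0005,-0.0022,0,0,0,0.45]],
  ],
)

```text
time_s: 11.7
eef_pos: [0.4172, -0.2874, 0.0612]
tool_rot: [179.8, -0.2, -3.3]
wrist_force: [11.2, -14.0, -12.2]
width: 0.13
grasp_force: 60.0
```

servo_tool(
  moves=[
    [[0,0,0,0,0,0],[0,0,0,0,0,0],[0,0,0,0,0,0],[0,0,0,0,0,0],[0,0,-0.04,0,0,0],[0,0,-0.08,0,0,0],[0,0,-0.12,0,0,0],[0,0,-0.12,0,0,0]],
  ],
  gripper=0.45,
)

```text
time_s: 12.5
eef_pos: [0.4173, -0.2868, 0.1862]
tool_rot: [179.7, -0.4, -3.2]
wrist_force: [0.3, 0.3, 0.0]
width: 0.45
grasp_force: 0.0
```

Run:
```python
from h import *
st(); go(.50,-.37,.18,5)
```

```text
12.5 [ 0.4173 -0.2868  0.1862] [179.7233  -0.3922  -3.21  ] [0.3142 0.3275 0.0043] [-38.6  10.6  93.4   0.   75.5  54.6] 0.45 0.0
delta [0.0872 0.0784 0.0072] turn [ 0.005 -0.006 -0.143]
```

servo_tool(
  moves=[
    [[0.02,0.004,0,0,0,-0.07],[0.04,0.008,0.004,0.005,-0.006,-0.14],[0.0486,0.0103,0.006,0.005,-0.006,-0.143],[0.0486,0.0103,0.006,0.005,-0.006,-0.143],[0.0486,0.0103,0.006,0.005,-0.006,-0.143]],
  ],
  gripper=0.15,
)

```text
time_s: 13.0
eef_pos: [0.463, -0.2984, 0.1746]
tool_rot: [-179.7, 0.4, 4.9]
wrist_force: [-0.2, -0.6, -0.8]
width: 0.148
grasp_force: 0.0
```

```bash
cat >> h.py <<'E'
def tray_patch(c,im,o3,yaw,x0,x1,y0,y1,z,s=0.0005):
    "resample image on tray-frame rect; rows: x from x1 down to x0, cols: y from y1 down to y0"
    xs=np.arange(x1,x0,-s); ys=np.arange(y1,y0,-s); X,Y=np.meshgrid(xs,ys,indexing='ij')
    a=np.radians(yaw); P=np.c_[(o3[0]+X*np.cos(a)-Y*np.sin(a)).ravel(),(o3[1]+X*np.sin(a)+Y*np.cos(a)).ravel(),np.full(X.size,z)]
    q=proj(c,P).astype(np.float32).reshape(X.shape+(2,))
    return cv2.remap(im,q[...,0],q[...,1],cv2.INTER_CUBIC)
TR=np.array([.5441,-.2794]); TY=5.0
E
python3 - <<'E'
from h import *
st()
c,im=snap("wrist","w7")
a=tray_patch(c,im,TR,TY,-.15,.12,-.15,.15,.080,.0005)
cv2.imwrite("pics/w7r.png",a); print(a.shape)
E
```

```text
13.0 [ 0.463  -0.2984  0.1746] [-179.6579    0.3617    4.8878] [-0.2397 -0.6224 -0.8289] [-36.6  17.5  86.4   0.   76.6  48.5] 0.148 0.0
(540, 600, 3)
```

View pics/w7r.png

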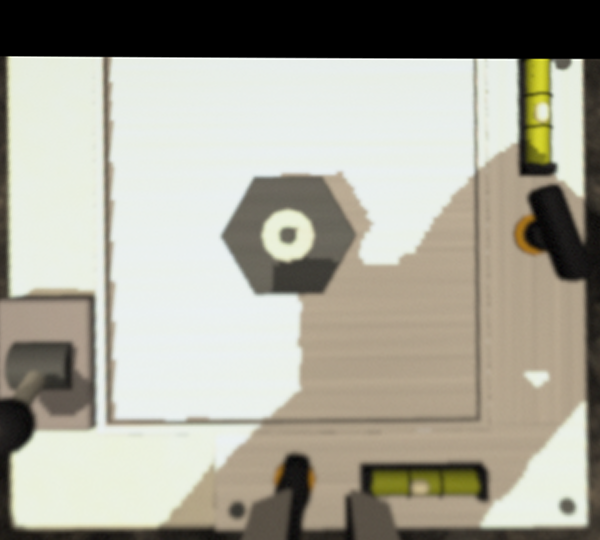

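Rectified view: the front-back bubble (row 112) is centred between its lines (rows 95 and 125). The left-right bubble (col 420) is left of its middle (~426). The tray edges are at cols 108 and 478, with the front edge at row 420.

Run:
```python
from h import *
a=cv2.imread("pics/w7r.png").astype(int)
print("X tube rows60-175", list(enumerate(a[60:176:2,534:544].mean(1)[:,0].round().astype(int),0)))
print([(60+2*i,int(v)) for i,v in enumerate(a[60:176:2,528:534,1].mean(1))])
print("Y",[(360+2*i,int(v)) for i,v in enumerate(a[484:492,360:490:2,0].mean(0))])
print([(360+2*i,int(v)) for i,v in enumerate(a[472:480,360:490:2,1].mean(0))])
m=(a.max(2)<50).astype(np.uint8); m[:170]=0;m[290:]=0;m[:,:525]=0;m[:,590:]=0
q=np.argwhere(m); print(cv2.minAreaRect(q[:,::-1].astype(np.float32)), )
```

```text
X tube rows60-175 [(0, np.int64(48)), (1, np.int64(44)), (2, np.int64(44)), (3, np.int64(46)), (4, np.int64(45)), (5, np.int64(45)), (6, np.int64(45)), (7, np.int64(46)), (8, np.int64(44)), (9, np.int64(44)), (10, np.int64(44)), (11, np.int64(45)), (12, np.int64(46)), (13, np.int64(45)), (14, np.int64(45)), (15, np.int64(42)), (16, np.int64(32)), (17, np.int64(33)), (18, np.int64(42)), (19, np.int64(45)), (20, np.int64(56)), (21, np.int64(90)), (22, np.int64(133)), (23, np.int64(165)), (24, np.int64(179)), (25, np.int64(180)), (26, np.int64(180)), (27, np.int64(178)), (28, np.int64(170)), (29, np.int64(151)), (30, np.int64(118)), (31, np.int64(76)), (32, np.int64(41)), (33, np.int64(32)), (34, np.int64(40)), (35, np.int64(46)), (36, np.int64(46)), (37, np.int64(45)), (38, np.int64(45)), (39, np.int64(46)), (40, np.int64(45)), (41, np.int64(44)), (42, np.int64(45)), (43, np.int64(43)), (44, np.int64(40)), (45, np.int64(36)), (46, np.int64(34)), (47, np.int64(29)), (48, np.int64(27)), (49, np.int64(26)), (50, np.int64(27)), (51, np.int64(25)), (52, np.int64(25)), (53, np.int64(23)), (5
[... 1549 characters left out ...]
5), (376, 98), (378, 102), (380, 102), (382, 102), (384, 102), (386, 102), (388, 102), (390, 101), (392, 101), (394, 101), (396, 101), (398, 102), (400, 102), (402, 101), (404, 99), (406, 90), (408, 76), (410, 75), (412, 88), (414, 98), (416, 101), (418, 100), (420, 101), (422, 101), (424, 101), (426, 101), (428, 100), (430, 101), (432, 102), (434, 101), (436, 98), (438, 87), (440, 73), (442, 73), (444, 88), (446, 97), (448, 100), (450, 100), (452, 100), (454, 100), (456, 99), (458, 99), (460, 100), (462, 100), (464, 100), (466, 100), (468, 99), (470, 99), (472, 98), (474, 89), (476, 70), (478, 46), (480, 28), (482, 21), (484, 29), (486, 61), (488, 102)]
((557.0, 229.5), (119.0, 64.0), 90.0)
```

Run:
```python
from h import *
go(.5575,-.3986,.15,20)
```

```text
delta [0.0858 0.108  0.0238] turn [-0.006  0.005 -0.264]
```

servo_tool(
  moves=[
    [[0.025,0.035,0,-0.003,0.002,-0.08],[0.05,0.07,0,-0.006,0.005,-0.16],[0.075,0.1,0.01,-0.006,0.005,-0.24],[0.0858,0.108,0.024,-0.006,0.005,-0.264],[0.0858,0.108,0.024,-0.006,0.005,-0.264],[0.0858,0.108,0.024,-0.006,0.005,-0.264]],
  ],
  gripper=0.4,
)

```text
time_s: 13.65
eef_pos: [0.5576, -0.3983, 0.1503]
tool_rot: [-180.0, 0.0, 20.0]
wrist_force: [0.2, -1.0, 0.4]
width: 0.404
grasp_force: 0.0
```

Run:
```python
from h import *
st()
c,im=snap("wrist","w8")
o=manip.get_obs()
g=im.max(2); asc(im,250,160,390,300)
P=np.array([[.5575,-.3986,.112]]); print(proj(c,P))
```

```text
13.65 [ 0.5576 -0.3983  0.1503] [-179.9684    0.0083   20.0176] [ 0.2244 -1.0312  0.4462] [-38.6  35.9  63.1   0.   81.   31.4] 0.404 0.0
160 ..........................----------xxYYYYYx+------------+############
163 .............................------+##x+YYYx+------------x############
166 .............................-------x######x------------+x############
169 .............................----------++xxx------------x#############
172 ............................---------------------------+x######xx#####
175 ............................---------------------------+##########xx##
178 ............................---------------------------x##############
181 ............................---+xx##x+----------------+###############
184 ...........................----x#####x----------------x###############
187 .......................--------x######+--------------+################
190 ....................-----------x######YY-------------x################
193 .................--------------x######xYY-----------+#################
196 ..............----------------Yx#######YY-----------x#####
[... 1884 characters left out ...]
+++
274 +xxxxxxxx+xx#####+----------------------+xxx#xxxxx######xxx+xxxxxxx+++
277 +xxxxx+xxxxx####x-----------------------x#x#xxxxxx######xxx+xxxxxxxx++
280 xxxx+x+xxxxx####x----------------------+#xxxxxx#xx######xxxxx+xxxxxx+.
283 xxxxxxxxxxx#####+----------------------x#xxxxxxx#########xxxxxxxxxxx+-
286 xxxxxxxxxxx####x----------------------+x#xxxxxxxx#x######xxxxxxxxxxxxx
289 xxx+xxxxxx#####x----------------------+xxxxxxxxxxxxx######xxx+xxxxxxxx
292 xxxxxxxxxx#####+----------------------xxxxxxxxxxxxxx######xxxxxxxxxxx#
295 xxxxxxxxxx#####+--------------------.+xxxxxxxxxxxxxxx#####xxx+xxxxxxx#
298 xxxx+xxxxx####x-------------------...xxxxxxxxxxxxxxxx#####xxxxxxxxxxx#
[[318.6305 209.7423]]
```

servo_tool(
  moves=[
    [[0.001,0.003,0.03,0,0,-0.07],[0.002,0.003,0.06,0,0,-0.07],[0.002,0.003,0.075,0,0,-0.07],[0.002,0.003,0.085,0,0,-0.07],[0.002,0.003,0.089,0,0,-0.07],[0.002,0.003,0.089,0,0,-0.07]],
  ],
)

```text
time_s: 14.3
eef_pos: [0.5614, -0.4009, 0.0619]
tool_rot: [180.0, -0.0, 24.1]
wrist_force: [0.6, 0.6, 0.5]
width: 0.402
grasp_force: 0.0
```

servo_tool(
  moves=[
    [[0,0,0,0,0,0],[0,0,0,0,0,0],[0,0,0,0,0,0],[0,0,0,0,0,0],[0,0,0,0,0,0],[0,0,0,0,0,0],[0,0,0,0,0,0]],
  ],
  gripper=0,
)

```text
time_s: 15.0
eef_pos: [0.5611, -0.4003, 0.0609]
tool_rot: [-179.9, -0.0, 24.1]
wrist_force: [-2.0, 5.2, 0.9]
width: 0.133
grasp_force: 59.8
```

servo_tool(
  moves=[
    [[0,0,0,0,0,0.1],[0,0,0,0,0,0.2],[0,0,0,0,0,0.27],[0,0,0,0,0,0.27],[0,0,0,0,0,0.27]],
  ],
)

```text
time_s: 15.5
eef_pos: [0.5613, -0.4009, 0.0611]
tool_rot: [180.0, -0.0, 8.8]
wrist_force: [-0.5, 2.3, 0.7]
width: 0.133
grasp_force: 59.9
```

servo_tool(
  moves=[
    [[0,0,0,0,0,0],[0,0,0,0,0,0],[0,0,0,0,0,0],[0,0,0,0,0,0],[0,0,-0.04,0,0,0],[0,0,-0.08,0,0,0],[0,0,-0.12,0,0,0],[0,0,-0.12,0,0,0]],
  ],
  gripper=0.4,
)

```text
time_s: 16.3
eef_pos: [0.5628, -0.4021, 0.1877]
tool_rot: [179.6, -0.4, 8.7]
wrist_force: [-0.1, -0.3, 0.9]
width: 0.403
grasp_force: 0.0
```

Run:
```python
from h import *
st(); go(.463,-.2984,.18,5)
```

```text
16.3 [ 0.5628 -0.4021  0.1877] [179.5927  -0.3868   8.655 ] [-0.1375 -0.3191  0.8914] [-38.6  35.2  59.3   0.   84.9  42.8] 0.403 0.0
delta [-0.0831 -0.1175  0.0064] turn [ 0.007 -0.007  0.064]
```

servo_tool(
  moves=[
    [[-0.02,-0.03,-0.02,0.003,-0.003,0.06],[-0.04,-0.06,-0.023,0.007,-0.007,0.064],[-0.06,-0.09,-0.023,0.007,-0.007,0.064],[-0.083,-0.1175,-0.023,0.007,-0.007,0.064],[-0.083,-0.1175,-0.023,0.007,-0.007,0.064],[-0.083,-0.1175,-0.023,0.007,-0.007,0.064]],
  ],
  gripper=0.1,
)

```text
time_s: 16.9
eef_pos: [0.4615, -0.2971, 0.2043]
tool_rot: [-179.6, 0.4, 5.0]
wrist_force: [0.3, 0.6, -0.1]
width: 0.1
grasp_force: 0.0
```

Run:
```python
from h import *
st()
c,im=snap("wrist","w9")
a=tray_patch(c,im,TR,TY,-.15,.15,-.15,.15,.080,.0005)
cv2.imwrite("pics/w9r.png",a)
def span(p,thr): 
    i=np.nonzero(p>thr)[0]; return i.min(),i.max()
a=a.astype(int)
# level_x cols 528-544 rows 60..235 ; offset rows +60 versus before
sx=a[60:236,532:544,0].mean(1); gx=a[60:236,526:534,1].mean(1)
print("bx",60+np.array(span(sx,100))); print([(60+2*i,int(v)) for i,v in enumerate(gx[::2])])
b=a[530:555,365:485]; print(b[...,0].max(0)[::2]); print(b[...,0].max(1))
print("dark g", a[532:540,365:485,1].mean(0)[::2].astype(int))
```

```text
16.9 [ 0.4615 -0.2971  0.2043] [-179.6403    0.373     4.9916] [ 0.2712  0.6238 -0.0712] [-36.6  16.1  84.3   0.   80.2  48.4] 0.1 0.0
bx [103 180]
[(60, 0), (62, 0), (64, 0), (66, 0), (68, 0), (70, 0), (72, 0), (74, 0), (76, 0), (78, 0), (80, 0), (82, 0), (84, 0), (86, 0), (88, 0), (90, 0), (92, 0), (94, 0), (96, 0), (98, 0), (100, 0), (102, 0), (104, 244), (106, 173), (108, 94), (110, 47), (112, 39), (114, 36), (116, 47), (118, 82), (120, 119), (122, 133), (124, 135), (126, 136), (128, 135), (130, 133), (132, 132), (134, 132), (136, 135), (138, 136), (140, 137), (142, 137), (144, 137), (146, 136), (148, 138), (150, 131), (152, 108), (154, 85), (156, 108), (158, 133), (160, 138), (162, 138), (164, 138), (166, 137), (168, 136), (170, 134), (172, 131), (174, 130), (176, 134), (178, 137), (180, 138), (182, 132), (184, 110), (186, 87), (188, 108), (190, 134), (192, 138), (194, 128), (196, 104), (198, 86), (200, 83), (202, 82), (204, 82), (206, 82), (208, 82), (210, 81), (212, 81), (214, 82), (216, 82), (218, 81), (220, 73), (222, 55), (224, 33), (226, 23), (228, 21), (230, 22), (232, 30), (234, 70)]
[ 27  24  25  30  40  48  51  52  53  53  51  51  51  51  51  51  52  54
  51  51  47  41  40  46  60  87 111 126 134 138 139 136 130 116  95  67
  48  42  43  55  60  62  65  64  64  65  65  63  63  65  66  64  64  64
  58  50  37  30  25  37]
[ 48  40  35  33  30  30  34  40  49  65  77  94 105 114 124 129 135 139
 139 137 133 124 117 108  98]
dark g [ 24  22  33  55  80  94  99 100 100 100 100 100 101 100 100 100 100 100
 100  98  92  81  74  81  91  97  98  98  97  97  97  97  97  97  97  95
  90  79  73  81  91  96  98  98  98  98  97  97  97  98  97  97  97  97
  92  81  61  39  26  27]
```

View pics/w9r.png

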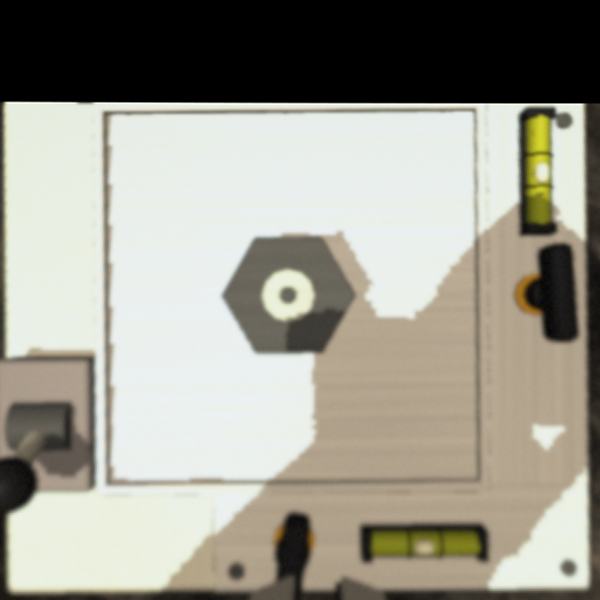

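Both bubbles are centred: left-right at col 424.4 against a mid of 425, front-back at 170.5 against 170. The tray centre refines to about (0.546,-0.275) with yaw 5.6°. Next, look at the blocks.

servo_tool(
  moves=[
    [[0,0,-0.04,-0.006,0.005,0],[-0.005,-0.04,-0.07,-0.006,0.005,-0.05],[-0.01,-0.085,-0.09,-0.006,0.005,-0.1],[-0.02,-0.13,-0.1,-0.006,0.005,-0.15],[-0.03,-0.175,-0.1,-0.006,0.005,-0.2],[-0.04,-0.22,-0.1,-0.006,0.005,-0.25],[-0.05,-0.265,-0.1,-0.006,0.005,-0.3],[-0.06,-0.31,-0.1,-0.006,0.005,-0.35],[-0.07,-0.355,-0.1,-0.006,0.005,-0.4],[-0.08,-0.4,-0.1,-0.006,0.005,-0.436]],
  ],
  gripper=0.3,
)

```text
time_s: 17.95
eef_pos: [0.3479, 0.0953, 0.3076]
tool_rot: [-179.9, -0.0, 30.0]
wrist_force: [1.0, -0.3, -0.4]
width: 0.303
grasp_force: 0.0
```

Run:
```python
from h import *
st(); go(.34,.16,.31,30)
```

```text
17.95 [0.3479 0.0953 0.3076] [-179.87     -0.0237   30.0289] [ 0.9893 -0.3255 -0.4093] [  9.4 -12.2 100.1   0.1  92.2  69.4] 0.303 0.0
delta [ 0.0255 -0.0599 -0.0023] turn [-0.002 -0.     0.001]
```

servo_tool(
  moves=[
    [[0.012,-0.03,0,0,0,0],[0.0255,-0.06,0,0,0,0],[0.0255,-0.06,0,0,0,0],[0.0255,-0.06,0,0,0,0]],
  ],
)

```text
time_s: 18.35
eef_pos: [0.3406, 0.1589, 0.3073]
tool_rot: [-179.9, 0.0, 30.0]
wrist_force: [-0.7, -0.5, 0.1]
width: 0.301
grasp_force: 0.0
```

Run:
```python
from h import *
st()
c,im=snap("wrist","w10")
for d in manip.trace("wrist","block1_mid"):
    print(round(d['score'],2),d['extent'],onz(c,cen(d['mask']),.045)[0])
```

```text
18.35 [0.3406 0.1589 0.3073] [-179.8662    0.0348   30.0415] [-0.7243 -0.4517  0.1264] [ 19.3 -10.1  98.4   0.1  91.8  79.3] 0.301 0.0
0.65 [208.9, 69.3, 250.8, 112.2] [0.3677 0.3269 0.045 ]
0.43 [578.4, 259.1, 616.9, 283.1] [ 0.4256 -0.3449  0.045 ]
0.17 [534.4, 203.2, 560.2, 227.7] [ 0.455  -0.2013  0.045 ]
```

View pics/w10.png

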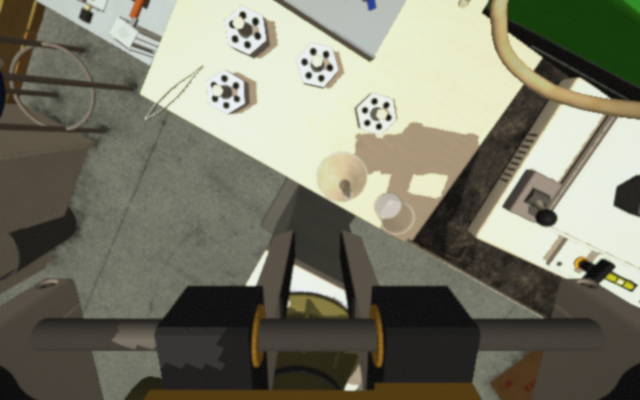

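The wrist view shows four tube blocks, at (246,31), (320,65), (228,92) and (376,113). A funnel at (342,175) and a beaker at (392,210) need to be avoided.

```bash
cat >> h.py <<'E'
def hexfit(c,im,xy,z=.046,s=.001,show=False,half=.05):
    "fit the white hex top near xy (world); returns centre, yaw mod 60, score"
    a=tray_patch(c,im,xy,0,-half,half,-half,half,z,s).astype(float)
    b,g,r=a[...,0],a[...,1],a[...,2]
    w=((r-b)<14)&(a.mean(2)>60)   # neutral colours = block
    from scipy.optimize import minimize
    n=a.shape[0]; X=half-np.arange(n)*s; Y=X.copy(); XX,YY=np.meshgrid(X,Y,indexing='ij')
    if show: asc(a.astype(np.uint8),0,0,n,n,1,2)
    br=np.clip((a.mean(2)-60)/120,0,1)*np.clip((30-(r-b))/20,0,1)
    def m(p,R):
        d=np.max([(XX-p[0])*np.cos(t)+(YY-p[1])*np.sin(t) for t in p[2]+np.arange(6)*np.pi/3],0)
        return 1/(1+np.exp((d-R)/.0007))
    def cost(p):
        i=m(p,.027); o=m(p,.031)-i
        return -(i*br).sum()/i.sum()+(o*br).sum()/o.sum()
    best=None
    for y0 in np.radians([0,15,30,45]):
        for dx in (-.006,.003):
          for dy in (-.006,.003):
            q=minimize(cost,[dx,dy,y0],method='Nelder-Mead',options=dict(initial_simplex=np.array([[dx,dy,y0],[dx+.005,dy,y0],[dx,dy+.005,y0],[dx,dy,y0+.25]]),xatol=1e-4,fatol=1e-4))
            if best is None or q.fun<best.fun: best=q
    p=best.x; return np.array([xy[0]+p[0],xy[1]+p[1]]),np.degrees(p[2])%60,best.fun
E
python3 - <<'E'
from h import *
c=cam("wrist"); im=cv2.imread("pics/w10.png")
for i,uv in enumerate([[246,31],[320,65],[228,92],[376,113]]):
    xy=onz(c,[uv],.05)[0][:2]; print(xy, hexfit(c,im,xy,show=(i==3)))
E
```

```text
[0.4535 0.3376] (array([0.4546, 0.3398]), np.float64(7.456590764440535), np.float64(-0.16066659781463266))
[0.4667 0.2277] (array([0.4652, 0.2313]), np.float64(18.00173835092626), np.float64(-0.25017690376673885))
[0.3692 0.325 ] (array([0.3683, 0.3281]), np.float64(58.338240258889755), np.float64(-0.15041014190999136))
  0 ....................................................................................................
  2 ....................................................................................................
  4 ....................................................................................................
  6 ....................................................................................................
  8 ....................................................................................................
 10 ....................................................................................................
 12 ....................................................................................................
 14 .......................................
[... 3878 characters left out ...]
.............-------------------------------------------------------
 90 ...........................................---------------------------------------------------------
 92 ...........................................---------------------------------------------------------
 94 ...........................................---------------------------------------------------------
 96 ...............................................-----------------------------------------------------
 98 ................................................----------------------------------------------------
[0.4512 0.1237] (array([0.4507, 0.1227]), np.float64(13.369902554211404), np.float64(-0.5318281468078101))
```

```bash
cat >> h.py <<'E'
def holefit(c,im,xy,z=.046,s=.0005,half=.045):
    from scipy.optimize import minimize
    a=tray_patch(c,im,xy,0,-half,half,-half,half,z,s).astype(np.float32).max(2)
    dk=cv2.GaussianBlur(np.clip(140-a,0,100),(0,0),2)
    br=cv2.GaussianBlur(a,(0,0),2)
    ang=np.arange(6)*np.pi/3
    def samp(A,p,r,off):
        X=p[0]+r*np.cos(p[2]+ang+off); Y=p[1]+r*np.sin(p[2]+ang+off)
        return cv2.remap(A,((half-Y)/s).astype(np.float32)[None],((half-X)/s).astype(np.float32)[None],cv2.INTER_LINEAR)[0]
    def cost(p): # holes toward the corners, 30 deg from face normals
        return -np.sort(samp(dk,p,.0177,np.pi/6))[1:].mean()-.5*samp(br,p,.0177,0).mean()*.4
    best=None
    for y0 in np.radians(np.arange(0,60,10)):
        for dx in np.arange(-.012,.013,.006):
          for dy in np.arange(-.012,.013,.006):
            f=cost([dx,dy,y0])
            if best is None or f<best[0]-1e-9: best=(f,[dx,dy,y0]) 
            q=minimize(cost,[dx,dy,y0],method='Nelder-Mead',options=dict(maxiter=60,initial_simplex=np.array([[dx,dy,y0],[dx+.003,dy,y0],[dx,dy+.003,y0],[dx,dy,y0+.1]])))
            if q.fun<best[0]: best=(q.fun,q.x)
    p=best[1]; return np.array([xy[0]+p[0],xy[1]+p[1]]),np.degrees(p[2])%60,best[0]
E
python3 - <<'E'
from h import *
c=cam("wrist"); im=cv2.imread("pics/w10.png")
for i,uv in enumerate([[246,31],[320,65],[228,92],[376,113]]):
    xy=onz(c,[uv],.05)[0][:2]; print(holefit(c,im,xy))
go(.4507,.1227,.15,13.4)
E
```

```text
(array([0.4546, 0.3409]), np.float64(5.419552996741045), np.float64(-142.20631408691406))
(array([0.4656, 0.2323]), np.float64(17.79092005228764), np.float64(-142.9983367919922))
(array([0.367, 0.33 ]), np.float64(59.416013527230106), np.float64(-139.37155151367188))
(array([0.4508, 0.1224]), np.float64(13.167804431976746), np.float64(-141.81329345703125))
delta [0.0779 0.0859 0.1572] turn [-0.002  0.001  0.288]
```

servo_tool(
  moves=[
    [[0.03,0.03,0.03,0,0,0.1],[0.06,0.06,0.07,0,0,0.2],[0.078,0.086,0.11,0,0,0.288],[0.078,0.086,0.14,0,0,0.288],[0.078,0.086,0.157,0,0,0.288],[0.078,0.086,0.157,0,0,0.288],[0.078,0.086,0.157,0,0,0.288]],
  ],
  gripper=0.4,
)

```text
time_s: 19.15
eef_pos: [0.4509, 0.1227, 0.1511]
tool_rot: [-179.9, -0.0, 13.4]
wrist_force: [0.5, 0.7, 0.5]
width: 0.403
grasp_force: 0.0
```

Run:
```python
from h import *
st()
c,im=snap("wrist","w11"); p=holefit(c,im,(.4507,.1227)); print(p, proj(c,[[*p[0],.046]]))
go(*p[0],.022,p[1])
asc(im,250,130,390,260,2,3)
```

```text
19.15 [0.4509 0.1227 0.1511] [-179.8714   -0.0053   13.3858] [0.4975 0.661  0.4563] [ 10.6   7.7 101.6   0.1  70.7  87.2] 0.403 0.0
(array([0.4507, 0.1237]), np.float64(12.838569648820393), np.float64(-138.40802001953125)) [[317.2744 190.1144]]
delta [-0.0004 -0.0005  0.1296] turn [-0.002 -0.001  0.01 ]
130 ---.................................----------------------------------
133 ----................................----------------------------------
136 -----...............................----------------------------------
139 +-----..............................----------------------------------
142 ++-----.............................----------------------------------
145 xx+----.............................----------------------------------
148 xx+---..............................----------------------------------
151 x+----..............................----------------------------------
154 ++---...............................----------------------------------
157 +---...........................---------------------------------------
160 ----.......................-+++++++++++++
[... 1804 characters left out ...]
....-+++--.............--
235 .........-++xxxxxx+..............................+xxxxxx++-..........-
238 ........+xxxxxxxx#x....---.--..---...............x#xxxxxxxx+.........-
241 .......-xxxxxxxxx#x--............----...........-x#xxxxxxxxx+........-
244 ......-xxxxxxxxx##x-...........---------.........x##xxxxxxxx+-.......-
247 ......+xxxxxxxxx##x-..........-----------.......-x##xxxxxxxxx+......--
250 .....-xxxxxxxxxx##x--.........-------------.....-x##xxxxxxxxxx-.....--
253 ....-+xxxxxxxxx###x-.........---------------....-x###xxxxxxxxx+-...---
256 ....+xxxxxxxxxx###x-.-......----------------....-x###xxxxxxxxxx+...---
259 ...-xxxxxxxxxx####x-.......------------------....+####xxxxxxxxxx-..---
```

servo_tool(
  moves=[
    [[0,0,0.04,0,0,0.01],[0,0,0.08,0,0,0.01],[0,0,0.105,0,0,0.01],[0,0,0.115,0,0,0.01],[0,0,0.115,0,0,0.01]],
  ],
)

```text
time_s: 19.7
eef_pos: [0.4505, 0.1236, 0.0356]
tool_rot: [-179.9, 0.0, 12.9]
wrist_force: [-0.9, -1.3, 0.6]
width: 0.402
grasp_force: 0.0
```

servo_tool(
  moves=[
    [[0,0,0.004,0,0,0],[0,0,0.008,0,0,0],[0,0,0.012,0,0,0],[0,0,0.014,0,0,0],[0,0,0.014,0,0,0]],
  ],
)

```text
time_s: 20.2
eef_pos: [0.4501, 0.1236, 0.0212]
tool_rot: [-179.9, 0.1, 12.9]
wrist_force: [-0.5, 0.3, -0.1]
width: 0.402
grasp_force: 0.0
```

servo_tool(
  moves=[
    [[0,0,0,0,0,0],[0,0,0,0,0,0],[0,0,0,0,0,0],[0,0,0,0,0,0],[0,0,0,0,0,0],[0,0,0,0,0,0],[0,0,0,0,0,0]],
  ],
  gripper=0,
  grip_force=40,
)

```text
time_s: 20.9
eef_pos: [0.4501, 0.1236, 0.0212]
tool_rot: [-179.9, 0.1, 12.9]
wrist_force: [-0.7, -1.0, -1.7]
width: 0.146
grasp_force: 40.0
```

Run:
```python
from h import *
st(); print(manip.get_obs()['torque'])
```

```text
20.9 [0.4501 0.1236 0.0212] [-179.8675    0.0521   12.8804] [-0.741  -1.0063 -1.6852] [ 10.8  17.9 108.7   0.2  53.5  87.8] 0.146 39.99045078177005
[-0.1202  0.0867 -0.0534]
```

servo_tool(
  moves=[
    [[0,0,-0.03,0,0,0],[0,0,-0.07,0,0,0],[0,0,-0.115,0,0,0],[-0.01,0.01,-0.155,0,0,0],[-0.03,0.04,-0.18,0,0,0],[-0.0457,0.075,-0.18,0,0,0.03],[-0.058,0.12,-0.18,0,0,0.06],[-0.069,0.165,-0.18,0,0,0.09],[-0.08,0.21,-0.18,0,0,0.127],[-0.09,0.26,-0.18,0,0,0.127]],
  ],
)

```text
time_s: 21.9
eef_pos: [0.4201, -0.151, 0.2009]
tool_rot: [-179.9, 0.0, 5.5]
wrist_force: [1.4, 0.2, -1.4]
width: 0.146
grasp_force: 40.0
```

Run:
```python
from h import *
st(); go(.4852,-.2805,.20,5.6)
```

```text
21.9 [ 0.4201 -0.151   0.2009] [-179.8798    0.0262    5.5467] [ 1.432   0.2454 -1.4088] [-24.5   2.5 100.5   0.1  77.1  59.9] 0.146 39.99112319899723
delta [0.0523 0.1352 0.0006] turn [-0.002  0.    -0.001]
```

servo_tool(
  moves=[
    [[0.015,0.04,0,0,0,0],[0.03,0.08,0,0,0,0],[0.045,0.115,0,0,0,0],[0.0523,0.1352,0.02,0,0,0],[0.0523,0.1352,0.06,0,0,0],[0.0523,0.1352,0.09,0,0,0],[0.0523,0.1352,0.108,0,0,0],[0.0523,0.1352,0.112,0,0,0],[0.0523,0.1352,0.112,0,0,0]],
  ],
)

```text
time_s: 22.8
eef_pos: [0.4857, -0.2785, 0.0883]
tool_rot: [-179.9, 0.1, 5.6]
wrist_force: [0.3, 0.2, -2.1]
width: 0.142
grasp_force: 40.0
```

servo_tool(
  moves=[
    [[0,0,0.001,0,0,0],[0,0,0.002,0,0,0],[0,0,0.003,0,0,0],[0,0,0.004,0,0,0],[0,0,0.005,0,0,0],[0,0,0.005,0,0,0]],
  ],
)

```text
time_s: 23.4
eef_pos: [0.4858, -0.2785, 0.0834]
tool_rot: [-179.9, 0.0, 5.6]
wrist_force: [-0.7, 0.8, -1.7]
width: 0.142
grasp_force: 40.0
```

Run:
```python
from h import *
st(); c,im=snap("wrist","w12")
# core top seen? print ascii of rectified at z=.108 in tray frame
T=np.array([.5459,-.2745])
a=tray_patch(c,im,T,5.6,-.10,.06,-.06,.06,.108,.001); asc(a,0,0,120,160,1,2)
```

```text
23.4 [ 0.4858 -0.2785  0.0834] [-179.8804    0.0476    5.6043] [-0.6897  0.8365 -1.6893] [-33.6  23.5  91.    0.1  65.6  50.8] 0.142 39.99109843745828
  0 ........................................................................................................................
  2 ........................................................................................................................
  4 ........................................................................................................................
  6 ........................................................................................................................
  8 ........................................................................................................................
 10 ........................................................................................................................
 12 ......................................................................................................................--
 14 ......................................................................
[... 8350 characters left out ...]
x##x+---------------+x###xxxxxxxxxxxxxxxx+---------------------------------
150 ...-------------------------+xxxxxxxxxxxxxxxx###x+----------------+###xxxxxxxxxxxxxxxx++--------------------------------
152 ..-------------------------++xxxxxxxxxxxxxxxx###x+-----++++++++++++###xxxxxxxxxxxxxxxxx+--------------------------------
154 .-------------------------++xxxxxxxxxxxxxxxxx###x+---++YYYYYYYYYY+x###xxxxxxxxxxxxxxxxxx++++++++++++++++++++++++++++++++
156 xxxxxxxxxxxxxxxxxxxxxxxxxxx##########xxxxxxxx###+---+YYYYYYx###xxx#####xxxxxxx##########################################
158 #####################################xxxxxxxx###+---YYYYxx#############xxxxxxx##########################################
```

The core is centred within 0.5 mm of my estimate. The block is 2 mm to its left with a gap of about 4–6 mm. I'll correct that and push in.

servo_tool(
  moves=[
    [[0.001,0.001,0,0,0,0],[0.002,0.002,0,0,0,0],[0.003,0.002,0.0005,0,0,0],[0.003,0.002,0.001,0,0,0],[0.003,0.002,0.001,0,0,0]],
  ],
)

```text
time_s: 23.95
eef_pos: [0.489, -0.2805, 0.0831]
tool_rot: [-179.9, 0.0, 5.6]
wrist_force: [-3.7, -0.4, 6.1]
width: 0.145
grasp_force: 40.0
```

servo_tool(
  moves=[
    [[0.0005,0,0,0,0,0],[0.001,0,0,0,0,0],[0.001,0,0,0,0,0]],
  ],
)

```text
time_s: 24.25
eef_pos: [0.4899, -0.2805, 0.0831]
tool_rot: [-179.9, 0.0, 5.6]
wrist_force: [-4.4, -0.4, 6.1]
width: 0.145
grasp_force: 40.0
```

servo_tool(
  moves=[
    [[0.0005,0,0,0,0,0],[0.001,0,0,0,0,0],[0.001,0,0,0,0,0]],
  ],
)

```text
time_s: 24.55
eef_pos: [0.491, -0.2805, 0.0831]
tool_rot: [-179.9, 0.0, 5.6]
wrist_force: [-3.4, -1.7, 7.0]
width: 0.146
grasp_force: 40.0
```

servo_tool(
  moves=[
    [[0.0005,0,-0.0003,0,0,0],[0.001,0,-0.0003,0,0,0],[0.001,0,-0.0003,0,0,0]],
  ],
)

```text
time_s: 24.85
eef_pos: [0.4916, -0.2804, 0.0833]
tool_rot: [-179.9, 0.1, 5.6]
wrist_force: [-6.7, -0.7, 8.0]
width: 0.142
grasp_force: 40.0
```

servo_tool(
  moves=[
    [[0.0005,0,0,0,0,0],[0.001,0,0,0,0,0],[0.001,0,0,0,0,0]],
  ],
)

```text
time_s: 25.15
eef_pos: [0.4919, -0.2804, 0.0834]
tool_rot: [-179.9, 0.2, 5.6]
wrist_force: [-12.9, -0.8, 12.7]
width: 0.146
grasp_force: 40.0
```

Run:
```python
from h import *
st(); c,im=snap("wrist","w13")
T=np.array([.5459,-.2745])
a=tray_patch(c,im,T,5.6,-.055,-.015,-.045,.045,.108,.001); asc(a,0,0,90,40,1,1)
```

```text
25.15 [ 0.4919 -0.2804  0.0834] [-179.9034    0.1766    5.5916] [-12.8935  -0.8329  12.6655] [-33.4  24.3  89.9  -0.   66.   51.1] 0.146 40.001430599950254
  0 ..............---------+xxxxxxxxxxxxxxxxxxxxxxxxxxxxxxxxxxxxxxxxxxx+----------------------
  1 .............-----------+xxxxxxxxxxxxxxxxxxxxxxxxxxxxxxxxxxxxxxxxxx+----------------------
  2 .............-----------+xxxxxxxxxxxxxxxxxxxxxxxxxxxxxxxxxxxxxxxxx+-----------------------
  3 .............------------+xxxxxxxxxxxxxxxxxxxxxxxxxxxxxxxxxxxxxxx+------------------------
  4 ...............----------+xxxxxxxxxxxxxxxxxxxxxxxxxxxxxxxxxxxxxxx+------------------------
  5 ...............-----------+xxxxxxxxxxxxxxxxxxxxxxxxxxxxxxxxxxxxx+-------------------------
  6 ...............------------+xxxxxxxxxxxxxxxxxxxxxxxxxxxxxxxxxxxx+-------------------------
  7 ...............------------+xxxxxxxxxxxxxxxxxxxxxxxxxxxxxxxxxxx+--------------------------
  8 ...............-------------+xxxxxxxxxxxxxxxxxxxxxxxxxxxxxxxxx+---------------------------
  9 ..............--------------+xxxxxxxxxxxxxxxxxxxxxxxxxxxxxxxxx+----------------------
[... 2155 characters left out ...]
-----------------++----------------
 33 ................-+-------++++-------+xxxxxxxxxxxxxxxx++-------++++------+++---------------
 34 ................++-----++xxxx+---+++xxxxxxxxxxxxxxxxxx+++---++xxx++------++---------------
 35 ...............-+-----+xx####x++++xxxxxxxxxxxxxxxxxxxxxx++++xx####x+-----++---------------
 36 ...............------++#####xxxxxxxxx#xxxxxxxxxxxxxxx#xxxxxxxxx####x+-----++--------------
 37 ...............------+x##xxxxxxxxxxxx#xxxxxxxxxxxxxx##xxxxxxxxxxx###+------+--------------
 38 ..............-------+##xxxxxxxxxxxx##xxxxxxxxxxxxxx##xxxxxxxxxxxx##x---------------------
 39 ...............------+##xxxxxxxxxxxx##xxxxxxxxxxxxxxx#xxxxxxxxxxxxx#x---------------------
```

Flush and aligned: the core's front edge and the block's back edge both span cols 28–62. Release, then fetch the next block.

servo_tool(
  moves=[
    [[0,0,0,0,0,0],[0,0,0,0,0,0],[0,0,0,0,0,0],[0,0,-0.02,0,0,0],[0,0,-0.06,0,0,0],[0,0,-0.1,0,0,0],[-0.02,-0.02,-0.12,0,0,0],[-0.045,-0.05,-0.12,0,0,0],[-0.06,-0.09,-0.12,0,0,0],[-0.06,-0.13,-0.12,0,0,0]],
  ],
  gripper=0.35,
)

```text
time_s: 26.2
eef_pos: [0.4192, -0.1556, 0.2031]
tool_rot: [-179.9, 0.0, 5.5]
wrist_force: [0.5, -0.0, 0.4]
width: 0.351
grasp_force: 0.0
```

Run:
```python
from h import *
st(); go(.4656,.2323,.20,17.8)
```

```text
26.2 [ 0.4192 -0.1556  0.2031] [-179.8864    0.0276    5.513 ] [ 0.5222 -0.0441  0.3509] [-25.1   2.5 100.2   0.1  77.4  59.4] 0.351 0.0
delta [ 0.0835 -0.3816  0.0038] turn [-0.002  0.    -0.214]
```

servo_tool(
  moves=[
    [[0.004,-0.045,0,0,0,0],[0.008,-0.09,0,0,0,-0.03],[0.012,-0.135,0,0,0,-0.06],[0.016,-0.18,0,0,0,-0.1],[0.02,-0.225,0,0,0,-0.14],[0.03,-0.27,0,0,0,-0.18],[0.045,-0.31,0,0,0,-0.214],[0.065,-0.35,0,0,0,-0.214],[0.0835,-0.3816,0.02,0,0,-0.214],[0.0835,-0.3816,0.05,0,0,-0.214]],
  ],
)

```text
time_s: 27.2
eef_pos: [0.4677, 0.2351, 0.1536]
tool_rot: [-179.8, -0.1, 18.0]
wrist_force: [0.5, -0.3, 0.2]
width: 0.353
grasp_force: 0.0
```

servo_tool(
  moves=[
    [[0,0,0,0,0,0],[0,0,0,0,0,0]],
  ],
)

```text
time_s: 27.4
eef_pos: [0.4663, 0.2313, 0.1543]
tool_rot: [-179.9, 0.1, 17.9]
wrist_force: [-0.3, -0.2, 1.2]
width: 0.351
grasp_force: 0.0
```

Run:
```python
from h import *
st()
c,im=snap("wrist","w14"); p=holefit(c,im,(.4656,.2323)); print(p, proj(c,[[*p[0],.046]]))
go(*p[0],.021,p[1])
```

```text
27.4 [0.4663 0.2313 0.1543] [-179.8663    0.0521   17.8593] [-0.2545 -0.2475  1.221 ] [22.3 14.3 93.2  0.1 72.5 94.4] 0.351 0.0
(array([0.4646, 0.2338]), np.float64(16.991372257999096), np.float64(-134.0328369140625)) [[315.5223 190.2199]]
delta [-0.0014 -0.0028  0.1342] turn [-0.002 -0.001  0.015]
```

servo_tool(
  moves=[
    [[-0.0014,-0.0028,0.04,0,0,0.015],[-0.0014,-0.0028,0.08,0,0,0.015],[-0.0014,-0.0028,0.11,0,0,0.015],[-0.0014,-0.0028,0.12,0,0,0.015],[-0.0014,-0.0028,0.128,0,0,0.015],[-0.0014,-0.0028,0.133,0,0,0.015],[-0.0014,-0.0028,0.133,0,0,0.015]],
  ],
)

```text
time_s: 28.15
eef_pos: [0.4646, 0.2341, 0.0216]
tool_rot: [-179.9, -0.0, 17.0]
wrist_force: [-0.2, -0.4, -0.5]
width: 0.35
grasp_force: 0.0
```

servo_tool(
  moves=[
    [[0,0,0,0,0,0],[0,0,0,0,0,0],[0,0,0,0,0,0],[0,0,0,0,0,0],[0,0,0,0,0,0],[0,0,0,0,0,0]],
  ],
  gripper=0,
)

```text
time_s: 28.75
eef_pos: [0.4642, 0.234, 0.0212]
tool_rot: [-179.9, 0.0, 17.0]
wrist_force: [-1.3, -2.2, 4.6]
width: 0.144
grasp_force: 40.0
```

Run:
```python
from h import *
st(); c,im=snap("wrist","w15"); print(holefit(c,im,(.4646,.2338)))
```

```text
28.75 [0.4642 0.234  0.0212] [-179.8675    0.0011   17.0075] [-1.3154 -2.1591  4.6491] [ 22.6  23.7 100.3   0.2  55.9  95.5] 0.144 39.99338845722377
(array([0.4677, 0.2363]), np.float64(17.080907434275385), np.float64(-119.15779876708984))
```

servo_tool(
  moves=[
    [[0,0,-0.03,0,0,0],[0,0,-0.075,0,0,0],[-0.01,0.01,-0.12,0,0,0],[-0.03,0.04,-0.155,0,0,0],[-0.055,0.08,-0.175,0,0,0.03],[-0.08,0.12,-0.18,0,0,0.06],[-0.0958,0.1631,-0.18,0,0,0.09],[-0.11,0.208,-0.18,0,0,0.12],[-0.124,0.254,-0.18,0,0,0.16],[-0.138,0.3,-0.18,0,0,0.2]],
  ],
)

```text
time_s: 29.8
eef_pos: [0.4195, -0.0954, 0.2001]
tool_rot: [-179.9, 0.0, 5.5]
wrist_force: [0.9, 0.6, -2.6]
width: 0.146
grasp_force: 40.0
```

```bash
cat >> h.py <<'E'
C=np.array([.5456,-.2751]); CY=5.6
def tw(x,y):
    a=np.radians(CY); return C+np.array([x*np.cos(a)-y*np.sin(a), x*np.sin(a)+y*np.cos(a)])
def wt(p):
    a=-np.radians(CY); x,y=np.array(p)[:2]-C; return np.array([x*np.cos(a)-y*np.sin(a), x*np.sin(a)+y*np.cos(a)])
E
python3 - <<'E'
from h import *
st(); go(*tw(-.027,-.0538),.20,5.6)
E
```

```text
29.8 [ 0.4195 -0.0954  0.2001] [-179.8677    0.0478    5.4644] [ 0.9171  0.6124 -2.5951] [-17.8   0.3 102.8   0.1  77.   66.7] 0.146 39.987390807364136
delta [ 0.0816  0.2448 -0.0006] turn [-0.002  0.001 -0.002]
```

servo_tool(
  moves=[
    [[0.005,0.045,0,0,0,0],[0.015,0.09,0,0,0,0],[0.03,0.135,0,0,0,0],[0.05,0.175,0,0,0,0],[0.07,0.215,0,0,0,0],[0.0816,0.2448,0,0,0,0],[0.0816,0.2448,0.02,0,0,0],[0.0816,0.2448,0.06,0,0,0],[0.0816,0.2448,0.09,0,0,0],[0.0816,0.2448,0.107,0,0,0]],
  ],
)

```text
time_s: 30.8
eef_pos: [0.5236, -0.3283, 0.089]
tool_rot: [-179.7, 0.2, 5.5]
wrist_force: [0.0, -0.8, -3.3]
width: 0.146
grasp_force: 40.0
```

servo_tool(
  moves=[
    [[0,0,0.003,0,0,0],[0,0,0.006,0,0,0],[0,0,0.008,0,0,0],[0,0,0.009,0,0,0],[0,0,0.0095,0,0,0]],
  ],
)

```text
time_s: 31.3
eef_pos: [0.525, -0.3293, 0.0836]
tool_rot: [-179.9, 0.0, 5.5]
wrist_force: [0.4, 0.8, -1.9]
width: 0.142
grasp_force: 40.0
```

Run:
```python
from h import *
st(); print(wt(manip.get_obs()['eef_pos'])); c,im=snap("wrist","w16")
a=tray_patch(c,im,C,CY,-.065,.0,-.09,.04,.108,.001); asc(a,0,0,130,65,1,2)
```

```text
31.3 [ 0.525  -0.3293  0.0836] [-179.91      0.0146    5.5488] [ 0.4265  0.7836 -1.9016] [-35.5  30.6  80.4   0.1  69.1  48.9] 0.142 39.98739926610142
[-0.0258 -0.0519]
  0 ..........-++++++++++++++++-.......-++xxxxx++------+xxxxxxxxxxxxxxxxxx+--++---------------------------------+++----------------++-
  2 ............++++++++++++++++.......-++xxxxx+-------+xxxxxxxxxxxxxxxxx+-+++-----------------------------------+++---------------++-
  4 .............+++++++++++++++-.......-++++---------+xxxxxxxxxxxxxxxxx+-+++-------+++++--------------++++-------+++---------------+-
  6 ..............-++++++++++++++-............-------+xxxxxxxxxxxxxxxxx+-+++------+######x+---------+x######+------+++-------------++-
  8 ...............-+++++++++++++++-..........-----++xxxxxxxxxxxxxxxxx+-+++------+########x+-------+x########x------+++------------++-
 10 ................-++++++++++++++++-........-++++xxxxxxxxxxxxxxxxxx+-+++-------x#########+-------+x########x-------+++-----------++-
 12 .................-++++++++++++++++++++---+xxxxxxxxxxxxxxxxxxxxx+--+++--------+x#######+---------+x######x+---------++
[... 2823 characters left out ...]
xxxxxx+xxxxxxx++------+--
 56 .................+x######+...-+xxxxxxxxxxxxxxxxxx+---+x######xxxxxxxxxxxxxxxxxx###x-----------------x###xxxxxxxxxxxxxxx++------++-
 58 ..................-++x++-...-+xxxxxxxxxxxxxxxxxxx+-----+xxxxxxxxxxxxxx+xxxxxxxx###+-----------------x###xxxxxxxxxxxxxxxx++-----++-
 60 ...........................-+xxxxxxxxxxxxxxxxxxx+-----------++xxxxxxxxxxxxxxxxx###+-----------------+###xxxxxxxxxxxxxxxxx++----++-
 62 ..................-+xxxxxxx#########################x#xx###############xxxxxxxx##x+-----------------+x##xxxxxxxx##################
 64 .................-x####################################################xxxxxxx###x+-----------------+x###xxxxxxx##################
```

servo_tool(
  moves=[
    [[-0.0005,-0.001,0.0002,0,0,0],[-0.001,-0.002,0.0004,0,0,0],[-0.001,-0.003,0.0004,0,0,0],[-0.001,-0.003,0.0004,0,0,0]],
  ],
)

```text
time_s: 31.75
eef_pos: [0.5236, -0.3264, 0.083]
tool_rot: [-179.9, 0.0, 5.5]
wrist_force: [-0.6, -0.9, -0.4]
width: 0.151
grasp_force: 40.0
```

servo_tool(
  moves=[
    [[0,-0.0005,0,0,0,0],[0,-0.001,0,0,0,0],[0,-0.001,0,0,0,0]],
  ],
)

```text
time_s: 32.05
eef_pos: [0.5236, -0.3255, 0.083]
tool_rot: [-179.9, 0.0, 5.5]
wrist_force: [-0.4, -2.9, 3.9]
width: 0.146
grasp_force: 40.0
```

servo_tool(
  moves=[
    [[0,-0.0005,0,0,0,0],[0,-0.001,0,0,0,0],[0,-0.001,0,0,0,0]],
  ],
)

```text
time_s: 32.35
eef_pos: [0.5235, -0.3251, 0.0832]
tool_rot: [-180.0, 0.0, 5.5]
wrist_force: [-0.9, -5.7, 4.5]
width: 0.144
grasp_force: 40.0
```

Run:
```python
from h import *
st(); print(wt(manip.get_obs()['eef_pos']))
```

```text
32.35 [ 0.5235 -0.3251  0.0832] [-179.9739    0.0107    5.5308] [-0.927  -5.6819  4.5155] [-35.3  30.2  81.1   0.   68.7  49.2] 0.144 39.9914049776271
[-0.0269 -0.0476]
```

servo_tool(
  moves=[
    [[0,-0.0005,0,0,0,0],[0,-0.001,0,0,0,0],[0,-0.001,0,0,0,0]],
  ],
)

```text
time_s: 32.65
eef_pos: [0.5234, -0.3247, 0.0833]
tool_rot: [180.0, -0.0, 5.5]
wrist_force: [-0.4, -10.7, 4.1]
width: 0.145
grasp_force: 40.0
```

servo_tool(
  moves=[
    [[0,-0.0005,0,0,0,0],[0,-0.001,0,0,0,0],[0,-0.001,0,0,0,0]],
  ],
)

```text
time_s: 32.95
eef_pos: [0.5233, -0.3244, 0.0835]
tool_rot: [179.9, -0.0, 5.5]
wrist_force: [-0.3, -14.3, 3.0]
width: 0.142
grasp_force: 40.0
```

Run:
```python
from h import *
st(); print(wt(manip.get_obs()['eef_pos'])); c,im=snap("wrist","w17")
a=tray_patch(c,im,C,CY,-.07,.01,-.09,.04,.108,.001); asc(a,0,0,130,65,1,2)
```

```text
32.95 [ 0.5233 -0.3244  0.0835] [179.8851  -0.0163   5.5083] [ -0.2804 -14.3026   2.9589] [-35.2  30.   81.3  -0.1  68.6  49.4] 0.142 40.0036897987593
[-0.027  -0.0469]
  0 ...............++++++++++++++++++-.----------++xxxxxxxxxxxxxxxxxx#######x+----------------------------------------------------++--
  2 ..............+++++++++++++++++....------------++xxxxxxxxxxxxxxxxx#######x++++++++++++++++++++++++++--------------------------++--
  4 ............-++++++++++++++++-.....--------------++xxxxxxxxxxxxxxxxx####xx++++++++++++++++++++++++++++-------------------------+--
  6 ...........-++++++++++++++++-.....---+++++--------+xxxxxxxxxxxxxxxxxx##xxx+++++++++++++++++++++++++++++-----------------------++--
  8 ..........-+++++++++++++++++........+xxxxxx+------++xxxxxxxxxxxxxxxxxx#xx+++++++++++++++++++++++++++++++----------------------++--
 10 ..........-++++++++++++++++-.......-xxxxxxx+-------+xxxxxxxxxxxxxxxxxxx+------------------------------+++---------------------++--
 12 ...........-++++++++++++++++.......-xxxxxxx+------++xxxxxxxxxxxxxxxxx+---------------------------------+++-----------
[... 2823 characters left out ...]
xxxxxx+--------------++--
 56 .................................+++xxxxxxxxx+--------------++xxxxxx+xxxxxx##x+---------------+x#xx+xx+xxxxx+xx++-------------++--
 58 ....................--.........++++xxxxxxxxxxxx+---------++++xxxxxxxxxxxxxx##x+---------------+##xxxxxxx+xxxx+xx+-------------++--
 60 .................+xx##x+-.....++++xxxxxxxxxxxxxx+----+xx##xxxxxxx+xxxxxxxxx##x+---------------+###xxxxxxxxx+xxxx++------------++--
 62 ................+#######x-...-+++xxxxxxxxxxxxxxx+---+x####xxxxxxxxxxxxx+xxx##x+---------------+x##xxxxxxxxxxxxxxx+------------++--
 64 ...............-x########+...++xxxxxxxxxxxxxxxxxx---+####xxxxxxxxxxxxxxxxxx##x----------------+x##xxxxxxxxxxxxxxx++-----------++--
```

Block 2 is flush against both the core and block 1. Next block.

servo_tool(
  moves=[
    [[0,0,0,0,0,0],[0,0,0,0,0,0],[0,0,0,0,0,0],[0,0,-0.02,0,0,0],[0,0,-0.06,0,0,0],[0,0,-0.1,0,0,0],[-0.03,-0.02,-0.12,0,0,-0.05],[-0.055,-0.06,-0.12,0,0,-0.1],[-0.075,-0.1,-0.12,0,0,-0.15],[-0.085,-0.14,-0.12,0,0,-0.2]],
  ],
  gripper=0.35,
)

```text
time_s: 34.0
eef_pos: [0.4234, -0.1899, 0.2029]
tool_rot: [-179.8, 0.0, 17.1]
wrist_force: [0.2, -0.1, 0.1]
width: 0.349
grasp_force: 0.0
```

Run:
```python
from h import *
st(); go(.43,.05,.20,45);go(.4546,.3409,.20,65.4)
```

```text
34.0 [ 0.4234 -0.1899  0.2029] [-179.8348    0.0334   17.0841] [ 0.2197 -0.0818  0.1151] [-28.7   4.8  97.8   0.1  77.6  44.2] 0.349 0.0
delta [ 0.0768 -0.2273  0.0035] turn [-0.003 -0.    -0.487]
delta [ 0.1857 -0.4982  0.0042] turn [-0.003 -0.001 -0.843]
```

servo_tool(
  moves=[
    [[0.015,-0.045,0,0,0,-0.1],[0.03,-0.09,0,0,0,-0.2],[0.045,-0.135,0,0,0,-0.3],[0.06,-0.18,0,0,0,-0.4],[0.0768,-0.2273,0,0,0,-0.487],[0.095,-0.272,0,0,0,-0.56],[0.113,-0.317,0,0,0,-0.64],[0.131,-0.362,0,0,0,-0.72],[0.149,-0.407,0,0,0,-0.8],[0.167,-0.452,0,0,0,-0.843]],
  ],
)

```text
time_s: 35.0
eef_pos: [0.4519, 0.292, 0.2039]
tool_rot: [-179.9, -0.1, 65.5]
wrist_force: [0.9, -0.8, 0.3]
width: 0.347
grasp_force: 0.0
```

servo_tool(
  moves=[
    [[0.0215,-0.0211,0,0,0,0],[0.0467,-0.0179,0.03,0,0,0],[0.0467,-0.0179,0.05,0,0,0],[0.0467,-0.0179,0.05,0,0,0],[0.0467,-0.0179,0.05,0,0,0]],
  ],
)

```text
time_s: 35.5
eef_pos: [0.4556, 0.3396, 0.1546]
tool_rot: [-179.9, -0.1, 65.3]
wrist_force: [-0.2, 0.2, 0.5]
width: 0.347
grasp_force: 0.0
```

Run:
```python
from h import *
st()
c,im=snap("wrist","w18"); p=holefit(c,im,(.4546,.3409)); print(p, proj(c,[[*p[0],.046]]))
go(*p[0],.021,p[1]+60); go(*p[0],.021,p[1])
```

```text
35.5 [0.4556 0.3396 0.1546] [-179.8699   -0.0653   65.3083] [-0.1727  0.2099  0.5013] [32.9 20.3 85.4  0.2 74.3 57.6] 0.347 0.0
(array([0.4546, 0.3424]), np.float64(8.226753097937218), np.float64(-141.61285400390625)) [[316.2165 188.5487]]
delta [ 0.0015 -0.0023  0.1344] turn [-0.001 -0.003 -0.051]
delta [ 0.0015 -0.0023  0.1344] turn [-0.003 -0.002  0.996]
```

Run:
```python
from h import *
c=cam("scene"); print(onz(c,[[292,125],[292,110],[262,140],[328,130],[252,112],[297,155]],.04))
c=cam("side"); print(onz(c,[[200,245],[160,262],[262,243],[170,285]],.04))
```

```text
[[0.6521 0.3323 0.04  ]
 [0.7064 0.4204 0.04  ]
 [0.4984 0.3238 0.04  ]
 [0.7601 0.2137 0.04  ]
 [0.5535 0.5135 0.04  ]
 [0.57   0.1605 0.04  ]]
[[0.6859 0.303  0.04  ]
 [0.7195 0.441  0.04  ]
 [0.5288 0.1759 0.04  ]
 [0.6086 0.4969 0.04  ]]
```

servo_tool(
  moves=[
    [[0,0,0,0,0,0.14],[0,0,0,0,0,0.28],[0,0,0,0,0,0.42],[0,0,0,0,0,0.56],[0.0015,-0.0023,0.02,0,0,0.7],[0.0015,-0.0023,0.04,0,0,0.84],[0.0015,-0.0023,0.06,0,0,0.97],[0.0015,-0.0023,0.09,-0.003,-0.001,0.996],[0.0015,-0.0023,0.1,-0.003,-0.001,0.996],[0.0015,-0.0023,0.1,-0.003,-0.001,0.996]],
  ],
)

```text
time_s: 36.55
eef_pos: [0.4541, 0.3419, 0.0542]
tool_rot: [179.9, 0.1, 8.3]
wrist_force: [0.0, -0.1, -0.2]
width: 0.354
grasp_force: 0.0
```

Run:
```python
from h import *
st()
c,im=snap("wrist","w19"); p=holefit(c,im,(.4546,.3424)); print(p)
go(*p[0],.0212,p[1])
```

```text
36.55 [0.4541 0.3419 0.0542] [179.9417   0.067    8.2878] [ 0.0091 -0.0749 -0.1525] [ 33.3  26.5  90.9  -0.   62.6 115. ] 0.354 0.0
(array([0.4535, 0.3431]), np.float64(5.8441389268728825), np.float64(-131.6826171875))
delta [-0.0011 -0.001   0.0341] turn [ 0.    -0.     0.043]
```

servo_tool(
  moves=[
    [[0,-0.001,0.01,0,0,0.02],[0,-0.001,0.02,0,0,0.02],[0,-0.001,0.028,0,0,0.02],[0,-0.001,0.033,0,0,0.02],[0,-0.001,0.033,0,0,0.02]],
  ],
)

```text
time_s: 37.1
eef_pos: [0.4537, 0.3429, 0.0203]
tool_rot: [179.9, 0.1, 7.1]
wrist_force: [0.7, -0.7, 0.9]
width: 0.35
grasp_force: 0.0
```

servo_tool(
  moves=[
    [[0,0,0,0,0,0],[0,0,0,0,0,0],[0,0,0,0,0,0],[0,0,0,0,0,0],[0,0,0,0,0,0],[0,0,0,0,0,0],[0,0,0,0,0,0]],
  ],
  gripper=0,
)

```text
time_s: 37.8
eef_pos: [0.4542, 0.3432, 0.0212]
tool_rot: [180.0, 0.0, 7.1]
wrist_force: [0.5, -1.5, 1.7]
width: 0.149
grasp_force: 40.0
```

servo_tool(
  moves=[
    [[0,0,-0.02,0,0,0],[-0.01,0,-0.06,0,0,0],[-0.02,0.01,-0.1,0,0,0],[-0.03,0.04,-0.14,0,0,0],[-0.04,0.08,-0.17,0,0,0],[-0.05,0.12,-0.18,0,0,0],[-0.06,0.165,-0.18,0,0,0],[-0.066,0.21,-0.18,0,0,0],[-0.072,0.255,-0.18,0,0,0],[-0.078,0.3,-0.18,0,0,0]],
  ],
)

```text
time_s: 38.8
eef_pos: [0.4132, 0.0344, 0.2014]
tool_rot: [180.0, 0.0, 7.1]
wrist_force: [1.4, -0.2, -2.9]
width: 0.144
grasp_force: 40.0
```

Run:
```python
from h import *
st()
t=np.array([.027,-.0468])+.007*np.array([.866,-.5]); print(t)
go(.42,-.15,.2,5.6); go(*tw(*t),.20,5.6)
```

```text
38.8 [0.4132 0.0344 0.2014] [179.9625   0.0067   7.1172] [ 1.429  -0.2182 -2.8873] [ -0.3  -1.9 104.8  -0.   77.1  82.6] 0.144 39.98686988605186
[ 0.0331 -0.0503]
delta [-0.0161  0.1839  0.0015] turn [0.001 0.    0.026]
delta [0.1248 0.3747 0.0016] turn [0.001 0.    0.026]
```

servo_tool(
  moves=[
    [[-0.004,0.045,0,0,0,0.026],[-0.008,0.09,0,0,0,0.026],[-0.012,0.137,0,0,0,0.026],[-0.01,0.184,0,0,0,0.026],[0.01,0.225,0,0,0,0.026],[0.037,0.26,0,0,0,0.026],[0.065,0.3,0,0,0,0.026],[0.094,0.335,0,0,0,0.026],[0.124,0.374,0,0,0,0.026],[0.1248,0.3747,0,0,0,0.026]],
  ],
)

```text
time_s: 39.8
eef_pos: [0.5856, -0.3234, 0.197]
tool_rot: [-179.9, 0.2, 5.5]
wrist_force: [-1.6, 1.1, -3.4]
width: 0.147
grasp_force: 40.0
```

servo_tool(
  moves=[
    [[0,0,0,0,0,0],[0,0,0.04,0,0,0],[0,0,0.08,0,0,0],[0,0,0.1,0,0,0],[0,0,0.11,0,0,0],[0,0,0.114,0,0,0],[0,0,0.116,0,0,0],[0,0,0.116,0,0,0]],
  ],
)

```text
time_s: 40.6
eef_pos: [0.5842, -0.3206, 0.087]
tool_rot: [179.9, -0.1, 5.6]
wrist_force: [0.4, 0.1, -2.0]
width: 0.148
grasp_force: 40.0
```

Run:
```python
from h import *
st(); print(wt(manip.get_obs()['eef_pos'])); c,im=snap("wrist","w20")
a=tray_patch(c,im,C,CY,-.03,.07,-.095,.03,.108,.001); asc(a,0,0,125,100,1,2)
```

```text
40.6 [ 0.5842 -0.3206  0.087 ] [179.8918  -0.0702   5.6074] [ 0.4498  0.1413 -2.0019] [-31.9  36.1  71.3  -0.   72.5  52.5] 0.148 39.986564016435295
[ 0.034  -0.0491]
  0 .................................................--------------------------------------------------------------------+-------
  2 .................................................----------------+++++++++++++++++++++++++++-------------..------..--+-------
  4 .................................................---------------+++++++++++++++++++++++++++++------------------------+-------
  6 .................................................--------------++++++++++++++++++++++++++++++++-----.----.-.--.------+-------
  8 ................................................--------------+++x++xx++++++++++++++++++++++++++---------------------+-------
 10 ................................................------------+++++++++++++++++++++++++++++++++++++--------------------+-------
 12 ................................................-----------+++---------------------------------+++-------------------+-------
 14 ...................
[... 4866 characters left out ...]
xxxxxxxx+-----x##xxxxxxxx#########################
 90 #######################################################xxxxxxxxxx##x++xxxxxxxxxxxxxxx+---x##xxxxxxxxxx#######################
 92 #######################################################xxxxxxxxxx###xxxxxxxxxxxxxxxxxx+--x###xxxxxxxxx#######################
 94 ######################################################xxxxxxxxxxx###xxxxxxxxxxxxxxxxxxx+-+##xxxxxxxxxxx######################
 96 ######################################################x+Yxxxxxxxx###xxxxxxxxxxxxxxxxxxx+-+x#xxxxxxxxYYx######################
 98 ######################################################xYYxxxxxxxx###xxxxxxxxxxxxxxxxxxx+-+x#xxxxxxxxYYx######################
```

servo_tool(
  moves=[
    [[0,0,0.0015,0,0,0],[-0.001,0,0.003,0,0,0],[-0.002,-0.0003,0.0035,0,0,0],[-0.003,-0.0006,0.0038,0,0,0],[-0.004,-0.001,0.004,0,0,0],[-0.0045,-0.0011,0.004,0,0,0],[-0.0045,-0.0011,0.004,0,0,0]],
  ],
)

```text
time_s: 41.35
eef_pos: [0.5802, -0.3204, 0.083]
tool_rot: [179.8, -0.1, 5.6]
wrist_force: [4.4, -0.9, 7.2]
width: 0.147
grasp_force: 40.0
```

servo_tool(
  moves=[
    [[-0.0005,-0.0003,0,0,0,0],[-0.001,-0.0006,0,0,0,0],[-0.0017,-0.001,0,0,0,0],[-0.0017,-0.001,0,0,0,0]],
  ],
)

```text
time_s: 41.75
eef_pos: [0.5784, -0.3197, 0.0831]
tool_rot: [179.8, -0.2, 5.6]
wrist_force: [4.3, -2.3, 7.0]
width: 0.147
grasp_force: 40.0
```

Run:
```python
from h import *
st(); print(wt(manip.get_obs()['eef_pos']))
```

```text
41.75 [ 0.5784 -0.3197  0.0831] [179.8313  -0.1501   5.5973] [ 4.3185 -2.2755  6.9925] [-32.1  35.5  72.7  -0.   71.5  52.3] 0.147 39.99488312168978
[ 0.0283 -0.0476]
```

servo_tool(
  moves=[
    [[-0.0005,-0.0003,-0.0003,0,0,0],[-0.001,-0.0006,-0.0003,0,0,0],[-0.0014,-0.0008,-0.0003,0,0,0],[-0.0014,-0.0008,-0.0003,0,0,0]],
  ],
)

```text
time_s: 42.15
eef_pos: [0.5776, -0.3194, 0.0835]
tool_rot: [179.8, -0.3, 5.6]
wrist_force: [8.7, -5.1, 5.2]
width: 0.146
grasp_force: 40.0
```

servo_tool(
  moves=[
    [[-0.0004,-0.0002,0,0,0,0],[-0.0008,-0.0005,0,0,0,0],[-0.0008,-0.0005,0,0,0,0]],
  ],
)

```text
time_s: 42.45
eef_pos: [0.5772, -0.3194, 0.0837]
tool_rot: [179.7, -0.3, 5.6]
wrist_force: [11.1, -7.3, 3.4]
width: 0.146
grasp_force: 40.0
```

Run:
```python
from h import *
st(); print(wt(manip.get_obs()['eef_pos']))
```

```text
42.45 [ 0.5772 -0.3194  0.0837] [179.701   -0.3123   5.5884] [11.1161 -7.3042  3.377 ] [-32.1  35.2  73.2  -0.   71.2  52.3] 0.146 39.99308830825612
[ 0.0271 -0.0472]
```

Force components show contact on both faces. Now the last block.

servo_tool(
  moves=[
    [[0,0,0,0,0,0],[0,0,0,0,0,0],[0,0,0,0,0,0],[0,0,-0.02,0,0,0],[0,0,-0.06,0,0,0],[0,0,-0.1,0,0,0],[-0.04,-0.02,-0.12,0,0,-0.05],[-0.08,-0.05,-0.12,0,0,-0.1],[-0.115,-0.09,-0.12,0,0,-0.15],[-0.14,-0.13,-0.12,0,0,-0.2]],
  ],
  gripper=0.35,
)

```text
time_s: 43.45
eef_pos: [0.4211, -0.2014, 0.2015]
tool_rot: [180.0, 0.1, 17.1]
wrist_force: [0.9, -0.2, 1.8]
width: 0.343
grasp_force: 0.0
```

Run:
```python
from h import *
st(); go(.41,.05,.20,45);go(.367,.33,.20,59.4)
```

```text
43.45 [ 0.4211 -0.2014  0.2015] [179.9818   0.0507  17.1085] [ 0.9352 -0.2176  1.8139] [-30.    5.1  97.6  -0.1  77.3  42.9] 0.343 0.0
delta [ 0.0633 -0.2436  0.0013] turn [ 0.     0.001 -0.487]
delta [ 0.1046 -0.5238  0.0012] turn [-0.     0.001 -0.738]
```

servo_tool(
  moves=[
    [[0.012,-0.047,0,0,0,-0.1],[0.024,-0.094,0,0,0,-0.2],[0.036,-0.141,0,0,0,-0.3],[0.049,-0.188,0,0,0,-0.4],[0.0633,-0.236,0,0,0,-0.487],[0.071,-0.284,0,0,0,-0.54],[0.078,-0.332,0,0,0,-0.6],[0.085,-0.38,0,0,0,-0.66],[0.091,-0.428,0,0,0,-0.72],[0.098,-0.476,0,0,0,-0.738]],
  ],
)

```text
time_s: 44.45
eef_pos: [0.3763, 0.2833, 0.2016]
tool_rot: [180.0, 0.0, 59.5]
wrist_force: [1.1, -0.1, -0.2]
width: 0.35
grasp_force: 0.0
```

servo_tool(
  moves=[
    [[0.0182,-0.0215,0,0,0,0],[0.037,-0.0309,0.02,0,0,0],[0.037,-0.0309,0.05,0,0,0],[0.037,-0.0309,0.05,0,0,0],[0.037,-0.0309,0.05,0,0,0]],
  ],
)

```text
time_s: 44.95
eef_pos: [0.3696, 0.3287, 0.152]
tool_rot: [-180.0, 0.1, 59.3]
wrist_force: [0.2, -0.9, 0.4]
width: 0.35
grasp_force: 0.0
```

Run:
```python
from h import *
st()
c,im=snap("wrist","w21"); p=holefit(c,im,(.367,.33)); print(p, proj(c,[[*p[0],.046]]))
y=p[1] if p[1]>30 else p[1]+60
go(*p[0],.0212,y)
```

```text
44.95 [0.3696 0.3287 0.152 ] [-179.9996    0.0847   59.3369] [ 0.2257 -0.9342  0.4059] [37.4 11.2 97.4 -0.  71.5 68.1] 0.35 0.0
(array([0.367 , 0.3312]), np.float64(0.40775624233742036), np.float64(-138.8418426513672)) [[314.7836 189.8884]]
delta [ 0.0005 -0.0038  0.1315] turn [ 0.001 -0.    -0.019]
```

servo_tool(
  moves=[
    [[0.0005,-0.0038,0.04,0,0,-0.019],[0.0005,-0.0038,0.08,0,0,-0.019],[0.0005,-0.0038,0.11,0,0,-0.019],[0.0005,-0.0038,0.12,0,0,-0.019],[0.0005,-0.0038,0.127,0,0,-0.019],[0.0005,-0.0038,0.131,0,0,-0.019],[0.0005,-0.0038,0.131,0,0,-0.019]],
  ],
)

```text
time_s: 45.7
eef_pos: [0.3671, 0.3315, 0.0214]
tool_rot: [180.0, -0.0, 60.4]
wrist_force: [-0.4, 0.1, -0.6]
width: 0.349
grasp_force: 0.0
```

servo_tool(
  moves=[
    [[0,0,0,0,0,0],[0,0,0,0,0,0],[0,0,0,0,0,0],[0,0,0,0,0,0],[0,0,0,0,0,0],[0,0,0,0,0,0],[0,0,0,0,0,0]],
  ],
  gripper=0,
)

```text
time_s: 46.4
eef_pos: [0.3669, 0.3314, 0.0208]
tool_rot: [180.0, 0.0, 60.4]
wrist_force: [0.8, -1.6, 6.2]
width: 0.147
grasp_force: 40.0
```

Run:
```python
from h import *
st(); go(.367,.33,.2,59.4); go(.41,.05,.20,59); go(.42,-.10,.2,60)
```

```text
46.4 [0.3669 0.3314 0.0208] [179.9678   0.0099  60.4308] [ 0.829  -1.6256  6.1631] [ 37.9  21.  104.4  -0.   54.6  67.5] 0.147 39.98953215661459
delta [-0.0011  0.0009 -0.1792] turn [0.001 0.    0.018]
delta [-0.2235  0.1765 -0.1791] turn [0.001 0.    0.025]
delta [-0.349   0.2592 -0.179 ] turn [0.001 0.    0.008]
```

servo_tool(
  moves=[
    [[0,0,-0.03,0,0,0],[0,0,-0.075,0,0,0],[-0.01,0.008,-0.12,0,0,0],[-0.04,0.03,-0.155,0,0,0],[-0.08,0.06,-0.175,0,0,0],[-0.12,0.09,-0.18,0,0,0],[-0.158,0.12,-0.18,0,0,0],[-0.195,0.15,-0.18,0,0,0],[-0.2235,0.1765,-0.18,0,0,0],[-0.2635,0.203,-0.18,0,0,0]],
  ],
)

```text
time_s: 47.4
eef_pos: [0.413, 0.0006, 0.2003]
tool_rot: [-180.0, 0.0, 60.5]
wrist_force: [1.2, 0.0, -2.8]
width: 0.147
grasp_force: 40.0
```

Run:
```python
from h import *
st()
t=np.array([.054,0])+.007*np.array([.866,.5]); print(t,tw(*t))
go(.42,-.16,.2,65.6); go(*tw(*t),.20,65.6)
```

```text
47.4 [0.413  0.0006 0.2003] [-179.9704    0.042    60.4532] [ 1.2248  0.0295 -2.7742] [ -5.   -2.  105.1  -0.   77.   24.6] 0.147 39.97692009899765
[0.0601 0.0035] [ 0.605  -0.2658]
delta [-0.1363  0.0853  0.0004] turn [-0.001  0.001 -0.09 ]
delta [-0.137   0.2984  0.0003] turn [-0.001  0.001 -0.09 ]
```

servo_tool(
  moves=[
    [[-0.035,0.022,0,0,0,-0.03],[-0.07,0.044,0,0,0,-0.06],[-0.105,0.066,0,0,0,-0.09],[-0.1363,0.09,0,0,0,-0.09],[-0.137,0.135,0,0,0,-0.09],[-0.137,0.18,0,0,0,-0.09],[-0.137,0.222,0,0,0,-0.09],[-0.137,0.262,0,0,0,-0.09],[-0.137,0.2984,0,0,0,-0.09],[-0.137,0.2984,0,0,0,-0.09]],
  ],
)

```text
time_s: 48.4
eef_pos: [0.6067, -0.2655, 0.1972]
tool_rot: [-179.8, 0.0, 65.6]
wrist_force: [-0.7, -0.0, -2.4]
width: 0.149
grasp_force: 40.0
```

servo_tool(
  moves=[
    [[0,0,0,0,0,0],[0,0,0.04,0,0,0],[0,0,0.08,0,0,0],[0,0,0.1,0,0,0],[0,0,0.11,0,0,0],[0,0,0.113,0,0,0],[0,0,0.115,0,0,0],[0,0,0.115,0,0,0]],
  ],
)

```text
time_s: 49.2
eef_pos: [0.6055, -0.2646, 0.0872]
tool_rot: [179.9, 0.0, 65.6]
wrist_force: [-0.3, -0.2, -3.2]
width: 0.141
grasp_force: 40.0
```

Run:
```python
from h import *
st(); print(wt(manip.get_obs()['eef_pos'])); c,im=snap("wrist","w22")
a=tray_patch(c,im,C,CY,-.035,.095,-.08,.05,.108,.001); asc(a,0,0,130,130,1,2)
```

```text
49.2 [ 0.6055 -0.2646  0.0872] [179.8888   0.0492  65.5948] [-0.2898 -0.1768 -3.234 ] [-26.8  35.4  72.4  -0.   72.1  -2.3] 0.141 39.9772691441467
[0.0606 0.0046]
  0 ..........................................-----------------------------------------------------------------+x#####################
  2 ..............................---------.------------------------------------------------------------------+x######################
  4 ............................-.-.---.---------------------------------------------------------------------+x#######################
  6 ......................----------------------------------------------------------------------------------+#########################
  8 ....................-++++++++++++++++++++++++++++++++++++----------------------------------------------x##########################
 10 ...................-++++++++++-.............---------------------------------------------------------+x###########################
 12 ..................-++++++++++...............--------------------------------------------------------+x#####################
[... 7137 characters left out ...]
#########################
120 ------------+++++++++++++++++++++xxxxxxxxx########################################################################################
122 -----------+++++++++++++++++++++++--------+x######################################################################################
124 -----------++++++++++++++++++++++----------+x#####################################################################################
126 ------------++++++++++++++++++++------------+x####################################################################################
128 -------------++++++++++++++++++------++xxx++++x###################################################################################
```

servo_tool(
  moves=[
    [[0,0,0.0015,0,0,0],[-0.001,-0.0006,0.003,0,0,0],[-0.002,-0.0012,0.0035,0,0,0],[-0.003,-0.0017,0.0038,0,0,0],[-0.004,-0.0023,0.004,0,0,0],[-0.0045,-0.0026,0.004,0,0,0],[-0.0045,-0.0026,0.004,0,0,0]],
  ],
)

```text
time_s: 49.95
eef_pos: [0.6015, -0.2676, 0.0829]
tool_rot: [179.9, 0.0, 65.6]
wrist_force: [3.5, 1.4, 6.0]
width: 0.143
grasp_force: 40.0
```

servo_tool(
  moves=[
    [[-0.0005,-0.0003,0,0,0,0],[-0.001,-0.0006,0,0,0,0],[-0.0013,-0.0008,0,0,0,0],[-0.0013,-0.0008,0,0,0,0]],
  ],
)

```text
time_s: 50.35
eef_pos: [0.6006, -0.2683, 0.083]
tool_rot: [179.8, 0.0, 65.6]
wrist_force: [5.3, 2.7, 5.0]
width: 0.146
grasp_force: 40.0
```

Run:
```python
from h import *
st(); print(wt(manip.get_obs()['eef_pos']))
```

```text
50.35 [ 0.6006 -0.2683  0.083 ] [179.8291   0.0012  65.5957] [5.3468 2.7371 4.9628] [-27.3  35.2  73.3   0.   71.3  -2.9] 0.146 39.985877394501586
[0.0554 0.0014]
```

servo_tool(
  moves=[
    [[-0.0005,-0.0003,-0.0002,0,0,0],[-0.001,-0.0006,-0.0002,0,0,0],[-0.0012,-0.0007,-0.0002,0,0,0],[-0.0012,-0.0007,-0.0002,0,0,0]],
  ],
)

```text
time_s: 50.75
eef_pos: [0.6002, -0.2687, 0.0833]
tool_rot: [179.8, -0.0, 65.6]
wrist_force: [9.9, 3.9, 3.7]
width: 0.144
grasp_force: 40.0
```

servo_tool(
  moves=[
    [[-0.0005,-0.0003,0,0,0,0],[-0.0009,-0.0005,0,0,0,0],[-0.0009,-0.0005,0,0,0,0]],
  ],
)

```text
time_s: 51.05
eef_pos: [0.5999, -0.2691, 0.0835]
tool_rot: [179.7, -0.1, 65.6]
wrist_force: [12.5, 5.9, 4.1]
width: 0.146
grasp_force: 40.0
```

Run:
```python
from h import *
st(); print(wt(manip.get_obs()['eef_pos'])); f=manip.get_obs()['wrist_force'][:2]; print(wt(C+f))
```

```text
51.05 [ 0.5999 -0.2691  0.0835] [179.6861  -0.0841  65.6222] [12.5355  5.9368  4.1335] [-27.4  35.   73.5   0.1  71.2  -3.1] 0.146 39.99314752290957
[0.0547 0.0007]
[13.055   4.6853]
```

servo_tool(
  moves=[
    [[-0.0005,0,0,0,0,0],[-0.001,0,0,0,0,0],[-0.001,0,0,0,0,0]],
  ],
)

```text
time_s: 51.35
eef_pos: [0.5997, -0.2697, 0.0836]
tool_rot: [179.7, -0.1, 65.6]
wrist_force: [14.1, 7.6, 4.7]
width: 0.142
grasp_force: 40.0
```

Run:
```python
from h import *
st(); print(wt(manip.get_obs()['eef_pos'])); f=manip.get_obs()['wrist_force'][:2]; print(wt(C+f))
```

```text
51.35 [ 0.5997 -0.2697  0.0836] [179.6798  -0.108   65.6339] [14.085   7.5634  4.7221] [-27.5  35.   73.5   0.1  71.2  -3.1] 0.142 40.00084962317487
[0.0544 0.0001]
[14.7559  6.1529]
```

servo_tool(
  moves=[
    [[0,0,0,0,0,0],[0,0,0,0,0,0],[0,0,0,0,0,0],[0,0,-0.02,0,0,0],[0,0,-0.06,0,0,0],[0,0,-0.1,0,0,0],[0,0,-0.13,0,0,0],[0,0,-0.13,0,0,0]],
  ],
  gripper=0.35,
)

```text
time_s: 52.15
eef_pos: [0.5982, -0.2714, 0.2169]
tool_rot: [179.6, 0.1, 65.6]
wrist_force: [0.2, -0.5, -0.6]
width: 0.35
grasp_force: 0.0
```

Run:
```python
from h import *
st(); go(.463,-.2984,.22,5.6)
```

```text
52.15 [ 0.5982 -0.2714  0.2169] [179.601    0.0851  65.5746] [ 0.1597 -0.5271 -0.5859] [-27.6  29.6  64.   -0.1  86.   -3.1] 0.35 0.0
delta [-0.0805 -0.112  -0.0038] turn [ 0.007 -0.002  1.047]
```

servo_tool(
  moves=[
    [[-0.012,-0.016,-0.004,0.001,0,0.14],[-0.024,-0.032,-0.004,0.002,0,0.28],[-0.036,-0.048,-0.004,0.003,0,0.42],[-0.048,-0.064,-0.004,0.004,0,0.56],[-0.06,-0.08,-0.004,0.005,0,0.7],[-0.072,-0.096,-0.004,0.005,0,0.84],[-0.0805,-0.112,-0.004,0.006,-0.002,0.97],[-0.0805,-0.112,-0.004,0.006,-0.002,1.047],[-0.0805,-0.112,-0.004,0.006,-0.002,1.047],[-0.0805,-0.112,-0.004,0.006,-0.002,1.047]],
  ],
  gripper=0.05,
)

```text
time_s: 53.15
eef_pos: [0.4619, -0.2975, 0.2155]
tool_rot: [-179.8, 0.3, 5.7]
wrist_force: [-0.3, -0.0, 1.0]
width: 0.048
grasp_force: 0.0
```

Run:
```python
from h import *
st()
c,im=snap("wrist","w23")
for t in (180,240,300,0):
    g=tw(.054*np.cos(np.radians(t)),.054*np.sin(np.radians(t))); p=holefit(c,im,g,z=.108)
    print(t,wt(p[0])-wt(g),(p[1]-5.6+30)%60-30,p[2])
a=tray_patch(c,im,C,CY,-.15,.15,-.15,.15,.108,.0005); b=tray_patch(c,im,C,CY,-.15,.15,-.15,.15,.080,.0005)
cv2.imwrite("pics/w23r.png",a); cv2.imwrite("pics/w23b.png",b);
```

```text
53.15 [ 0.4619 -0.2975  0.2155] [-179.7815    0.3183    5.7424] [-0.35   -0.0021  0.9724] [-36.6  15.7  83.3  -0.1  81.4  47.7] 0.048 0.0
180 [-0.0001  0.0009] 0.35917463631087543 -143.63430786132812
240 [ 0.0009 -0.0006] -0.7076666238622451 -138.7440185546875
300 [ 0.0013 -0.0002] 0.3547578625112848 -146.25889587402344
0 [0.0006 0.0017] 0.00641554753292084 -145.77511596679688
```

View pics/w23r.png

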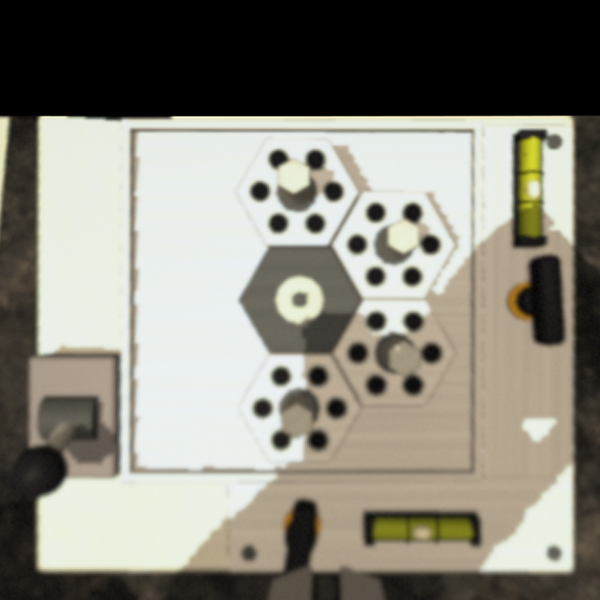

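All four blocks ring the core: rear (297,190), right-rear (395,243), right-front (395,352) and front (300,408). The bubbles are still between their lines. I'll check the seams closer up.

Run:
```python
from h import *
b=cv2.imread("pics/w23b.png").astype(int)
go(*tw(-.07,-.02),.15,5.6)
```

```text
delta [0.0157 0.0061 0.0654] turn [-0.004  0.005  0.003]
```

servo_tool(
  moves=[
    [[0.008,0.003,0.02,-0.002,0.002,0],[0.0157,0.006,0.045,-0.004,0.005,0.003],[0.0157,0.006,0.065,-0.004,0.005,0.003],[0.0157,0.006,0.065,-0.004,0.005,0.003],[0.0157,0.006,0.065,-0.004,0.005,0.003]],
  ],
)

```text
time_s: 53.7
eef_pos: [0.4781, -0.3018, 0.1514]
tool_rot: [180.0, -0.0, 5.5]
wrist_force: [0.3, 0.3, -0.0]
width: 0.051
grasp_force: 0.0
```

Run:
```python
from h import *
st()
c,im=snap("wrist","w24")
for t in (180,240,300,0):
    g=tw(.054*np.cos(np.radians(t)),.054*np.sin(np.radians(t))); p=holefit(c,im,g,z=.108)
    print(t,wt(p[0])-wt(g),(p[1]-5.6+30)%60-30,p[2])
a=tray_patch(c,im,C,CY,-.09,.09,-.09,.045,.108,.0003)
cv2.imwrite("pics/w24r.png",a); print(a.shape)
```

```text
53.7 [ 0.4781 -0.3018  0.1514] [179.965   -0.0004   5.4985] [ 0.2884  0.3143 -0.0146] [-36.   20.1  86.1  -0.   73.8  48.5] 0.051 0.0
180 [0.0001 0.0004] 1.0382986098444995 -139.54428100585938
240 [ 0.0015 -0.0002] 0.979966253192746 -137.07669067382812
300 [0.0017 0.    ] 0.46363763870699515 -146.30581665039062
0 [0.0006 0.0016] -0.4478823834050587 -146.12364196777344
(600, 451, 3)
```

View pics/w24r.png

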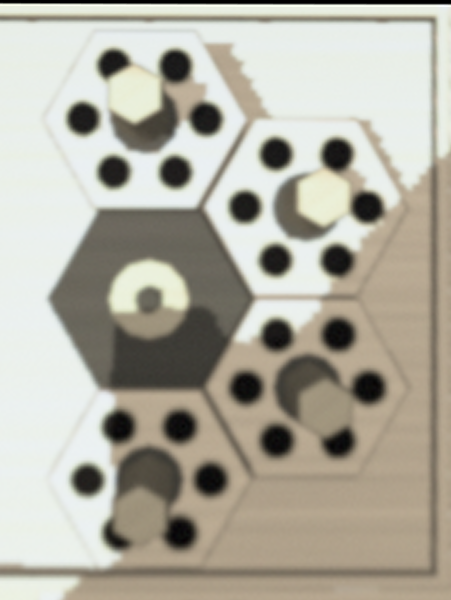

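Rear/right-rear and front/right-front seams show about 1 mm of gap: the rear block's centre is 1.6 mm left of the core axis. I'll regrip the rear block and slide it right until it meets its neighbour, then do the same with the front block.

Run:
```python
from h import *
go(*tw(.0545,.0012),.15,5.6)
```

```text
delta [ 0.1241 -0.0217  0.0022] turn [ 0.002 -0.001 -0.002]
```

servo_tool(
  moves=[
    [[0.04,-0.007,-0.01,0,0,0],[0.08,-0.014,-0.01,0,0,0],[0.11,-0.02,-0.01,0,0,0],[0.1241,-0.0217,0,0,0,-0.002],[0.1241,-0.0217,0,0,0,-0.002],[0.1241,-0.0217,0.03,0,0,-0.002],[0.1241,-0.0217,0.055,0,0,-0.002],[0.1241,-0.0217,0.065,0,0,-0.002],[0.1241,-0.0217,0.067,0,0,-0.002],[0.1241,-0.0217,0.067,0,0,-0.002]],
  ],
  gripper=0.35,
)

```text
time_s: 54.75
eef_pos: [0.5996, -0.2691, 0.0855]
tool_rot: [179.9, -0.1, 5.5]
wrist_force: [0.2, -0.1, -0.6]
width: 0.354
grasp_force: 0.0
```

servo_tool(
  moves=[
    [[0,0,0,0,0,0],[0,0,0,0,0,0],[0,0,0,0,0,0],[0,0,0,0,0,0],[0,0,0,0,0,0],[0,0,0,0,0,0]],
  ],
  gripper=0,
  grip_force=30,
)

```text
time_s: 55.35
eef_pos: [0.5997, -0.2687, 0.0846]
tool_rot: [179.9, -0.1, 5.5]
wrist_force: [0.8, 0.6, 5.0]
width: 0.144
grasp_force: 30.0
```

Run:
```python
from h import *
st(); o=manip.get_obs(); print(wt(o['eef_pos']), wt(C+o['wrist_force'][:2]))
```

```text
55.35 [ 0.5997 -0.2687  0.0846] [179.9239  -0.0673   5.5465] [0.7729 0.5603 4.9523] [-27.3  35.1  73.3  -0.   71.5  57.1] 0.144 30.001130858436227
[0.0545 0.0011] [0.8239 0.4822]
```

servo_tool(
  moves=[
    [[0,0.0005,0,0,0,0],[0,0.001,0,0,0,0],[0,0.001,0,0,0,0]],
  ],
)

```text
time_s: 55.65
eef_pos: [0.5998, -0.2691, 0.0845]
tool_rot: [180.0, -0.1, 5.6]
wrist_force: [1.2, 3.3, 6.6]
width: 0.146
grasp_force: 30.0
```

servo_tool(
  moves=[
    [[-0.0003,0.0005,0,0,0,0],[-0.0003,0.001,0,0,0,0],[-0.0003,0.001,0,0,0,0]],
  ],
)

```text
time_s: 55.95
eef_pos: [0.5997, -0.2698, 0.0845]
tool_rot: [-180.0, -0.1, 5.6]
wrist_force: [1.3, 4.4, 7.7]
width: 0.143
grasp_force: 30.0
```

servo_tool(
  moves=[
    [[-0.0003,0.0005,0,0,0,0],[-0.0003,0.001,0,0,0,0],[-0.0003,0.001,0,0,0,0]],
  ],
)

```text
time_s: 56.25
eef_pos: [0.5997, -0.2705, 0.0846]
tool_rot: [-180.0, -0.1, 5.6]
wrist_force: [1.9, 5.9, 6.9]
width: 0.146
grasp_force: 30.0
```

Run:
```python
from h import *
st(); o=manip.get_obs(); print(wt(o['eef_pos']), wt(C+o['wrist_force'][:2]))
```

```text
56.25 [ 0.5997 -0.2705  0.0846] [-179.9667   -0.0866    5.5663] [1.8629 5.9016 6.9297] [-27.5  35.2  73.1   0.1  71.7  56.9] 0.146 30.04532715305686
[ 0.0543 -0.0007] [2.4299 5.6916]
```

servo_tool(
  moves=[
    [[-0.0003,0.0005,0,0,0,0],[-0.0005,0.001,0,0,0,0],[-0.0005,0.001,0,0,0,0]],
  ],
)

```text
time_s: 56.55
eef_pos: [0.5996, -0.2713, 0.0847]
tool_rot: [-180.0, -0.1, 5.6]
wrist_force: [3.7, 7.6, 7.6]
width: 0.146
grasp_force: 30.1
```

servo_tool(
  moves=[
    [[-0.0003,0.0005,0,0,0,0],[-0.0005,0.001,0,0,0,0],[-0.0005,0.001,0,0,0,0]],
  ],
)

```text
time_s: 56.85
eef_pos: [0.5995, -0.272, 0.0848]
tool_rot: [-179.9, -0.2, 5.6]
wrist_force: [5.4, 9.1, 6.8]
width: 0.147
grasp_force: 30.1
```

Run:
```python
from h import *
st(); o=manip.get_obs(); print(wt(o['eef_pos']), wt(C+o['wrist_force'][:2]))
c,im=snap("wrist","w25")
print(holefit(c,im,tw(.054,0),z=.108), wt(holefit(c,im,tw(.027,-.0468),z=.108)[0]))
a=tray_patch(c,im,C,CY,.0,.06,-.06,.02,.108,.0005); asc(a,0,0,160,120,1,2)
```

```text
56.85 [ 0.5995 -0.272   0.0848] [-179.9303   -0.1616    5.5796] [5.3704 9.0906 6.7681] [-27.7  35.2  73.    0.2  71.6  56.7] 0.147 30.079447843017988
[ 0.054  -0.0021] [6.2319 8.5232]
(array([ 0.6028, -0.2703]), np.float64(4.885996313378238), np.float64(-121.35144805908203)) [ 0.0295 -0.0487]
  0 -+++++++++---------------++xxxxxxxxxxxxxxxxxxxxxxxxxxxxxxx++----------------+++++----------------+++xx++++++++++++++++++++++++++++++++++++++++++++++++++++++++--
  2 +xxxxxxxxx+++---------+++xxxxxxxxxxxxxxxxxxxxxxxxxxxxxxxxxxx++++--------++++xxxxxx+++-------------+++++x+++x++++++++++++++++++++++++++++++++++++++++++++++++++++
  4 ##########xxx+++++++++++xxxxxxxxxxxxxxxxxxxxxxxxxxxxxxxxxxxxxx+++++++++++xx########xx+++-----------++++xxxx++xx+++++x+++++++++++++++++++++++++++++++++++++++++++
  6 #########xxxxx+++++++xxxxxxxxxxxxxxxxxxxxxxxxxxxxxxxxxxxxxxxxxxxx+x++++xxxxxx#########x++-----------++++x++++x++++++++++++++++++++++++++++++++++++++++++++++++++
  8 ####xxxxxxxxxxxxxxxxxxxxxx##xxxxxxxxxxxxxxxxxxxxxxxxxxxxxx##xxxxxxxxxxxxxxxxxxxxxx#####x++-----------+++++++++++++++++++++++++++++++++++++++++
[... 8393 characters left out ...]
########################################
112 #xxxxxxxxxxxxxx######x++------------+++++++-----------------++xx######xxxxxxxxxxxxxxx###########################################################################
114 xxxxxxxxxxxxxxx######x+++--------++++++xx++++++-------------+++x#######xxxxxxxxxxxxxxxxx########################################################################
116 xxxxxxxxxxxxxxx#####xx++--------+++xxxxxxxxxx+++-------------++xx#####xxxxxxxxxxxxxxxxxxx#######################################################################
118 xxxxxxx+xxxxxxx#####xx++------+++xxx########xx+++------------++xx#####xxxxxxxxxxxxxxxxxxx#######################################################################
```

servo_tool(
  moves=[
    [[0,0,0,0,0,0],[0,0,0,0,0,0],[0,0,0,0,0,0],[0,0,0,0,0,0],[0,0,-0.02,0,0,0],[0,0,-0.06,0,0,0],[0,0,-0.08,0,0,0],[-0.04,0,-0.08,0,0,0],[-0.08,0,-0.08,0,0,0],[-0.105,0,-0.08,0,0,0]],
  ],
  gripper=0.35,
)

```text
time_s: 57.9
eef_pos: [0.4916, -0.2839, 0.164]
tool_rot: [180.0, 0.0, 5.5]
wrist_force: [0.3, -0.3, 0.5]
width: 0.35
grasp_force: 0.0
```

servo_tool(
  moves=[
    [[0,0,0,0,0,0],[0,0,0,0,0,0]],
  ],
)

```text
time_s: 58.1
eef_pos: [0.4939, -0.284, 0.1644]
tool_rot: [179.9, -0.0, 5.5]
wrist_force: [-0.4, -0.5, 1.1]
width: 0.349
grasp_force: 0.0
```

Run:
```python
from h import *
st(); c,im=snap("wrist","w26"); cv2.imwrite("pics/w26r.png",tray_patch(c,im,C,CY,-.09,.09,-.09,.045,.108,.0003))
for t in (180,240,300,0):
    g=tw(.054*np.cos(np.radians(t)),.054*np.sin(np.radians(t))); p=holefit(c,im,g,z=.108)
    print(t,wt(p[0])-wt(g),(p[1]-5.6+30)%60-30,p[2])
go(*tw(-.054,.0005),.0855,5.6)
```

```text
58.1 [ 0.4939 -0.284   0.1644] [179.9313  -0.0451   5.5047] [-0.3815 -0.5283  1.1327] [-33.6  20.   84.5  -0.   75.5  50.9] 0.349 0.0
180 [0.0006 0.0015] -2.4390378460598328 -134.92864990234375
240 [ 0.0011 -0.0007] 0.5122740063028566 -135.7705078125
300 [ 0.0012 -0.0001] 0.1721920177624341 -142.39096069335938
0 [ 0.0007 -0.0002] 0.34721224604055223 -146.44137573242188
delta [-0.0021 -0.0043  0.0787] turn [ 0.001 -0.001 -0.001]
```

The rear block now sits against its neighbour. Same for the front block.

servo_tool(
  moves=[
    [[-0.0021,-0.0043,0.03,0,0,0],[-0.0021,-0.0043,0.06,0,0,0],[-0.0021,-0.0043,0.075,0,0,0],[-0.0021,-0.0043,0.0787,0,0,0],[-0.0021,-0.0043,0.0787,0,0,0]],
  ],
)

```text
time_s: 58.65
eef_pos: [0.4918, -0.2796, 0.085]
tool_rot: [180.0, 0.0, 5.6]
wrist_force: [0.0, -0.1, 0.9]
width: 0.351
grasp_force: 0.0
```

servo_tool(
  moves=[
    [[0,0,0,0,0,0],[0,0,0,0,0,0],[0,0,0,0,0,0],[0,0,0,0,0,0],[0,0,0,0,0,0],[0,0,0,0,0,0]],
  ],
  gripper=0,
)

```text
time_s: 59.25
eef_pos: [0.4915, -0.28, 0.0858]
tool_rot: [179.9, -0.1, 5.5]
wrist_force: [0.0, -2.0, 4.0]
width: 0.144
grasp_force: 30.0
```

servo_tool(
  moves=[
    [[0.0003,0.0005,0,0,0,0],[0.0005,0.001,0,0,0,0],[0.0005,0.001,0,0,0,0]],
  ],
)

```text
time_s: 59.55
eef_pos: [0.4917, -0.2805, 0.0857]
tool_rot: [180.0, 0.0, 5.5]
wrist_force: [-2.9, 1.9, 8.1]
width: 0.145
grasp_force: 30.0
```

Run:
```python
from h import *
st(); o=manip.get_obs(); print(wt(o['eef_pos']), wt(C+o['wrist_force'][:2]))
```

```text
59.55 [ 0.4917 -0.2805  0.0857] [179.987    0.0062   5.5472] [-2.9354  1.8557  8.0829] [-33.4  24.   89.9  -0.   66.1  51.1] 0.145 30.02096051699482
[-0.0541 -0.0001] [-2.7403  2.1333]
```

servo_tool(
  moves=[
    [[0.0002,0.0005,0,0,0,0],[0.0003,0.001,0,0,0,0],[0.0003,0.001,0,0,0,0]],
  ],
)

```text
time_s: 59.85
eef_pos: [0.4918, -0.281, 0.0856]
tool_rot: [-180.0, 0.0, 5.6]
wrist_force: [-5.8, 4.7, 10.2]
width: 0.145
grasp_force: 30.1
```

servo_tool(
  moves=[
    [[0.0002,0.0005,0,0,0,0],[0.0003,0.0008,0,0,0,0],[0.0003,0.0008,0,0,0,0]],
  ],
)

```text
time_s: 60.15
eef_pos: [0.492, -0.2815, 0.0857]
tool_rot: [-179.9, 0.1, 5.6]
wrist_force: [-7.6, 6.8, 12.6]
width: 0.149
grasp_force: 30.1
```

Run:
```python
from h import *
st(); o=manip.get_obs(); print(wt(o['eef_pos']), wt(C+o['wrist_force'][:2]))
```

```text
60.15 [ 0.492  -0.2815  0.0857] [-179.9204    0.0742    5.5582] [-7.5938  6.7652 12.5591] [-33.5  24.2  89.7   0.   66.2  50.9] 0.149 30.088476907694712
[-0.054  -0.0011] [-6.8974  7.4739]
```

servo_tool(
  moves=[
    [[0,0,0,0,0,0],[0,0,0,0,0,0],[0,0,0,0,0,0],[0,0,0,0,0,0],[0,0,-0.02,0,0,0],[0,0,-0.06,0,0,0],[0,0,-0.085,0,0,0],[-0.016,0.02,-0.085,0,0,0],[-0.016,0.02,-0.085,0,0,0],[-0.016,0.02,-0.085,0,0,0]],
  ],
  gripper=0.35,
)

```text
time_s: 61.15
eef_pos: [0.4784, -0.3038, 0.17]
tool_rot: [180.0, 0.0, 5.5]
wrist_force: [-0.0, 0.8, 0.6]
width: 0.355
grasp_force: 0.0
```

servo_tool(
  moves=[
    [[0,0,0.013,0,0,0],[0,0,0.013,0,0,0],[0,0,0.013,0,0,0]],
  ],
  gripper=0.05,
)

```text
time_s: 61.45
eef_pos: [0.4786, -0.3032, 0.1565]
tool_rot: [-180.0, 0.1, 5.6]
wrist_force: [0.4, -0.3, -0.4]
width: 0.132
grasp_force: 0.0
```

Run:
```python
from h import *
st(); c,im=snap("wrist","w27"); a=tray_patch(c,im,C,CY,-.09,.09,-.09,.045,.108,.0003); cv2.imwrite("pics/w27r.png",a)
for t in (180,240,300,0):
    g=tw(.054*np.cos(np.radians(t)),.054*np.sin(np.radians(t))); p=holefit(c,im,g,z=.108)
    print(t,wt(p[0])-wt(g),(p[1]-5.6+30)%60-30,p[2])
# dark-blob centroids in old and new patch
for f in ("w24r","w27r"):
    g=cv2.imread(f"pics/{f}.png").max(2); n,l,s,ce=cv2.connectedComponentsWithStats((g<55).astype(np.uint8))
    print(f,[tuple(ce[k].round(1)) for k in range(1,n) if 600<s[k,4]<1100 and max(s[k,2:4])<45])
# seam profiles: across 0/300 and 180/240 and 240/300
    for nm,m,d in [("0-300",(.0405,-.0234),60),("180-240",(-.0405,-.0234),300),("240-300",(0,-.0468),0)]:
        P=np.array(m); n_=np.array([np.cos(np.radians(d)),np.sin(np.radians(d))]); tt=np.array([-n_[1],n_[0]])
        pr=[]
        for u in np.arange(-.005,.0051,.0005):
            q=[P+n_*u+tt*v for v in np.arange(-.009,.0091,.0006)]
            pr.append(np.mean([g[int((.09-x)/.0003),int((.045-y)/.0003)] for x,y in q]))
        print(nm,np.array(pr).astype(int))
```

```text
61.45 [ 0.4786 -0.3032  0.1565] [-179.9809    0.0556    5.5784] [ 0.4174 -0.3337 -0.4403] [-36.1  20.1  85.5  -0.   74.5  48.4] 0.132 0.0
180 [0.0004 0.0004] 0.38622960601622935 -139.6235809326172
240 [ 0.0012 -0.0003] 0.4361587257201158 -136.8868408203125
300 [ 0.0013 -0.0007] 0.1718111808712237 -146.57699584960938
0 [ 0.0005 -0.0004] -0.5229291589042226 -146.30795288085938
w24r []
0-300 [235 238 239 239 239 239 238 236 224 204 179 137 129 156 183 222 232 239
 240 240 240]
180-240 [178 182 184 185 185 184 179 172 152 137 118 115 123 146 160 176 180 183
 184 183 182]
240-300 [206 211 218 222 223 225 226 225 220 209 198 178 180 189 210 226 229 233
 234 234 234]
w27r []
0-300 [237 239 239 239 239 239 236 232 217 207 203 215 226 236 239 240 240 240
 240 239 234]
180-240 [178 182 184 184 184 184 179 172 153 139 121 120 128 151 164 178 181 183
 183 183 181]
240-300 [208 214 222 227 229 230 231 230 226 208 196 174 183 197 221 235 236 239
 239 239 238]
```

The rear seam is closed, but front/right-front is still about 0.7 mm. One firmer push on the front block.

servo_tool(
  moves=[
    [[0.0155,-0.0216,0,0,0,0],[0.0155,-0.0216,0,0,0,0],[0.0155,-0.0216,0.03,0,0,0],[0.0155,-0.0216,0.055,0,0,0],[0.0155,-0.0216,0.068,0,0,0],[0.0155,-0.0216,0.0705,0,0,0],[0.0155,-0.0216,0.0705,0,0,0]],
  ],
  gripper=0.35,
)

```text
time_s: 62.2
eef_pos: [0.4922, -0.2812, 0.0874]
tool_rot: [179.9, -0.0, 5.5]
wrist_force: [0.7, -0.7, 0.2]
width: 0.35
grasp_force: 0.0
```

servo_tool(
  moves=[
    [[0,0,0,0,0,0],[0,0,0,0,0,0],[0,0,0,0,0,0],[0,0,0,0,0,0],[0,0,0,0,0,0],[0,0,0,0,0,0]],
  ],
  gripper=0,
)

```text
time_s: 62.8
eef_pos: [0.4921, -0.281, 0.0874]
tool_rot: [179.9, -0.0, 5.5]
wrist_force: [-1.8, 0.3, 6.1]
width: 0.147
grasp_force: 30.0
```

servo_tool(
  moves=[
    [[0.0003,0.0007,0,0,0,0],[0.0006,0.0014,0,0,0,0],[0.0006,0.0021,-0.0003,0,0,0],[0.0006,0.0028,-0.0003,0,0,0],[0.0006,0.0028,-0.0003,0,0,0]],
  ],
)

```text
time_s: 63.3
eef_pos: [0.4925, -0.2829, 0.0874]
tool_rot: [-180.0, 0.0, 5.6]
wrist_force: [-5.7, 6.6, 7.6]
width: 0.145
grasp_force: 30.0
```

```bash
cat >> h.py <<'E'
def seams(im,c):
    a=tray_patch(c,im,C,CY,-.09,.09,-.09,.045,.108,.0003); g=a.max(2)
    for nm,m,d in [("0-300",(.0405,-.0234),60),("180-240",(-.0405,-.0234),300),("240-300",(0,-.0468),0)]:
        P=np.array(m); n_=np.array([np.cos(np.radians(d)),np.sin(np.radians(d))]); tt=np.array([-n_[1],n_[0]])
        pr=[np.mean([g[int((.09-x)/.0003),int((.045-y)/.0003)] for x,y in [P+n_*u+tt*v for v in np.arange(-.009,.0091,.0006)]]) for u in np.arange(-.005,.0051,.0005)]
        print(nm,np.array(pr).astype(int))
E
python3 - <<'E'
from h import *
st(); o=manip.get_obs(); print(wt(o['eef_pos']), wt(C+o['wrist_force'][:2]))
c,im=snap("wrist","w28"); seams(im,c)
E
```

```text
63.3 [ 0.4925 -0.2829  0.0874] [-179.9517    0.038     5.5537] [-5.6735  6.5552  7.553 ] [-33.6  24.1  89.5   0.   66.4  50.9] 0.145 30.04123827908188
[-0.0536 -0.0026] [-5.0067  7.0776]
0-300 [231 237 238 238 238 238 238 238 233 224 208 190 201 229 235 238 238 238
 238 238 237]
180-240 [141 157 165 171 177 178 179 180 179 178 169 158 142 129 135 158 169 177
 178 178 178]
240-300 [150 157 169 175 177 180 181 182 184 183 177 158 131 123 134 161 171 180
 182 181 180]
```

servo_tool(
  moves=[
    [[0.0002,0.0007,0,0,0,0],[0.0003,0.0014,0,0,0,0],[0.0003,0.0018,0,0,0,0],[0.0003,0.0018,0,0,0,0]],
  ],
)

```text
time_s: 63.75
eef_pos: [0.4927, -0.2842, 0.0874]
tool_rot: [-179.9, 0.1, 5.6]
wrist_force: [-6.8, 8.9, 10.8]
width: 0.145
grasp_force: 30.1
```

Run:
```python
from h import *
o=manip.get_obs(); print(wt(o['eef_pos']), wt(C+o['wrist_force'][:2]))
```

```text
[-0.0536 -0.0039] [-5.9146  9.5403]
```

servo_tool(
  moves=[
    [[0,0,0,0,0,0],[0,0,0,0,0,0],[0,0,0,0,0,0],[0,0,0,0,0,0],[0,0,-0.02,0,0,0],[0,0,-0.06,0,0,0],[-0.015,0.02,-0.07,0,0,0],[-0.015,0.02,-0.07,0,0,0],[-0.015,0.02,-0.07,0,0,0],[-0.015,0.02,-0.07,0,0,0]],
  ],
  gripper=0.35,
)

```text
time_s: 64.75
eef_pos: [0.4802, -0.306, 0.1561]
tool_rot: [-180.0, 0.1, 5.6]
wrist_force: [0.6, 0.5, -0.0]
width: 0.347
grasp_force: 0.0
```

Run:
```python
from h import *
st(); c,im=snap("wrist","w29"); seams(im,c)
for t in (180,240,300,0):
    g=tw(.054*np.cos(np.radians(t)),.054*np.sin(np.radians(t))); p=holefit(c,im,g,z=.108)
    print(t,wt(p[0])-wt(g),(p[1]-5.6+30)%60-30)
# ball of the switch: dark blob; expected near tray (-.09,+.13)
g=im.max(2); m=((g<45)*255).astype(np.uint8); n,l,s,ce=cv2.connectedComponentsWithStats(m)
for k in range(1,n):
    if 300<s[k,4]<4000 and ce[k][0]<200: print(s[k],ce[k],wt(onz(c,[ce[k]],.12)[0]),onz(c,[ce[k]],.12)[0])
for d in manip.trace("wrist","power_tip")[:2]: print(d['score'],d['extent'],cen(d['mask']))
```

```text
64.75 [ 0.4802 -0.306   0.1561] [-179.9769    0.0561    5.5541] [ 0.6084  0.4998 -0.0309] [-36.2  20.4  85.   -0.   74.6  48.3] 0.347 0.0
0-300 [237 239 239 239 239 239 236 232 217 207 204 216 226 237 239 240 240 240
 240 239 234]
180-240 [149 164 170 176 181 183 184 184 183 181 172 163 154 146 149 164 172 180
 182 183 183]
240-300 [175 180 193 203 207 216 224 229 230 225 218 205 205 211 224 235 237 240
 240 240 240]
180 [ 0.0006 -0.0012] 0.06431488812935626
240 [ 0.0011 -0.0012] 0.21467748270845988
300 [ 0.0013 -0.0007] 0.31018218792795693
0 [ 0.0004 -0.0004] -0.44951321058794136
[  0 366  35  34 608] [ 10.4951 387.1513] [-0.2592  0.2918] [ 0.2592 -0.01    0.12  ]
0.6 [130.3, 194.1, 169.6, 237.2] [149.696  220.0456]
```

All seams are now shallow (sub-half-millimetre), so the blocks are packed. Next, triangulate the switch ball from earlier views and re-check the bubbles.

Run:
```python
from h import *
from scipy.optimize import least_squares
def wc(p,r): return cam("wrist",dict(eef_pos=np.array(p),tool_rot=np.array(r)))
o=manip.get_obs()
V=[(wc([.4681,-.3174,.3515],[-179.9457,-.0023,22.2251]),(210.6,137.2)),(cam("wrist",o),(149.7,218))]
# ball centres via Hough-like: use dark blob in w2 and w9
for f,p,r,box in [("w2",[.4468,-.3407,.1813],[179.9786,-.0227,4.8092],(95,160,145,200)),("w23",[.4619,-.2975,.2155],[-179.7815,.3183,5.7424],(120,180,200,250))]:
    im=cv2.imread(f"pics/{f}.png"); x0,y0,x1,y1=box; m=(im[y0:y1,x0:x1].max(2)<50).astype(np.uint8)
    n,l,s,ce=cv2.connectedComponentsWithStats(m); k=1+s[1:,4].argmax(); print(f,s[k],ce[k]+[x0,y0])
V.append((wc([.4468,-.3407,.1813],[179.9786,-.0227,4.8092]),(122.5,181)))
f=lambda P: np.concatenate([(proj(c,P)[0]-uv) for c,uv in V])
q=least_squares(f,[.45,-.15,.11]); print(q.x,f(q.x),wt(q.x))
a=cv2.imread("pics/w23b.png").astype(int)
# bubbles in w23b (tray frame C): print bright profile
print("lx",[(2*i+150,int(v)) for i,v in enumerate(a[150:240:2,528:544,0].max(1))])
print("ly",[(2*i+380,int(v)) for i,v in enumerate(a[525:550,380:470:2,0].max(0))])
```

```text
w2 [ 13   6  30  34 797] [121.3852 183.7917]
w23 [  36    0   44   70 2280] [174.3741 216.1447]
[ 0.4489 -0.1518  0.101 ] [-1.2011 -0.5691 -1.0311  2.4261  1.943  -2.4374] [-0.0842  0.1321]
lx [(150, 162), (152, 162), (154, 158), (156, 155), (158, 152), (160, 155), (162, 161), (164, 167), (166, 171), (168, 166), (170, 161), (172, 158), (174, 156), (176, 154), (178, 154), (180, 151), (182, 157), (184, 163), (186, 168), (188, 171), (190, 168), (192, 161), (194, 159), (196, 155), (198, 150), (200, 148), (202, 148), (204, 152), (206, 157), (208, 152), (210, 131), (212, 110), (214, 101), (216, 97), (218, 95), (220, 93), (222, 90), (224, 89), (226, 90), (228, 94), (230, 98), (232, 98), (234, 96), (236, 95), (238, 96)]
ly [(380, 129), (382, 127), (384, 129), (386, 129), (388, 128), (390, 128), (392, 128), (394, 129), (396, 129), (398, 128), (400, 127), (402, 127), (404, 127), (406, 127), (408, 128), (410, 129), (412, 128), (414, 128), (416, 128), (418, 129), (420, 128), (422, 128), (424, 128), (426, 128), (428, 128), (430, 128), (432, 128), (434, 128), (436, 129), (438, 129), (440, 128), (442, 127), (444, 127), (446, 128), (448, 129), (450, 132), (452, 132), (454, 131), (456, 132), (458, 133), (460, 132), (462, 132), (464, 132), (466, 133), (468, 133)]
```

servo_tool(
  moves=[
    [[-0.02,-0.02,-0.01,0,0,0],[-0.04,-0.05,-0.01,0,0,0],[-0.0499,-0.09,-0.01,0,0,0],[-0.0499,-0.13,-0.01,0,0,0],[-0.0499,-0.1564,0,0,0,0],[-0.0499,-0.1564,0,0,0,0],[-0.0499,-0.1564,0.03,0,0,0],[-0.0499,-0.1564,0.06,0,0,0],[-0.0499,-0.1564,0.08,0,0,0],[-0.0499,-0.1564,0.08,0,0,0]],
  ],
  gripper=0,
)

```text
time_s: 65.85
eef_pos: [0.4144, -0.1556, 0.0748]
tool_rot: [-179.9, 0.2, 5.5]
wrist_force: [-0.3, -0.5, 0.3]
width: 0.005
grasp_force: 0.0
```

Run:
```python
from h import *
st(); print(wt(manip.get_obs()['eef_pos'])); c,im=snap("wrist","w30"); asc(im,250,120,390,240,2,3)
```

```text
65.85 [ 0.4144 -0.1556  0.0748] [-179.9105    0.2193    5.5488] [-0.315  -0.5454  0.2985] [-25.3  10.3 109.8  -0.   60.1  59.2] 0.005 0.0
[-0.1189  0.1317]
120 xxxxxxxxxxxxxx+...----------------------------------+--.-+------------
123 xxxxxxxxxxxxxx+...----------------------------------+---++------------
126 xxxxxxxxxxxxxx+...----------------------------------+---++------------
129 xxxxxxxxxxxxxx+...---------------------------------++---++------------
132 xxxxxxxxxxxxxxx-----------------------------------+++---++------------
135 xxxxxxxxxxxxxxx+--------+xxxxxxxxxxxxxxxxxxxxx+---+++---++------------
138 xxxxxxxxxxxxxxx+--+++---+xxxxxxxxxxxxxxxxxxxxx++--+++---++------------
141 xxxxxxxxxxxxxxx+--++++++xxxxxxxxxxxxxxxxxxxxxx++--+++---++------------
144 xxxxxxxxxxxxxxx+--++++++xxxxxxxxxxxxxxxxxxxxxx+++++++---++------------
147 xxxxxxxxxxxxxxx+--++++++xx+++++++++++++++++++++++++++---++------------
150 xxxxxxxxxxxxxxx+--++++++xx+++++++++++++++++++xx++++++---++------------
153 xxxxxxxxxxxxxxx+--++++++x+++++++++++++++++++xxx++++++---++------------
156 xxxxxxxxxxxxxxx+--++++++xxx+++++++++++xx
[... 1355 characters left out ...]
-------------------------
213 ###########xxxxx+------.-----....--++++-------------------------------
216 ########xxxx###x+---................----------------------------------
219 xx########xxx#xx+-..................----------------------------------
222 xx#######xxxx##x+..................-----------------------------------
225 xx#######xxxxx##+..................-----------------------------------
228 xx######xxxxxxxx+..................-----------------------------------
231 xxxxxxxxxxxxxxxx+.............---.-+++--------------------------------
234 xxxxxxxxxxxxxxxx+.........--++xxxxxxx+++++----------------------------
237 ##xxxxxxxxxxxxxx+.......+++xxxxxx##xxx++xx++--------------------------
```

servo_tool(
  moves=[
    [[0,0,0.007,0,0,0],[0,0,0.013,0,0,0],[0.005,0,0.013,0,0,0],[0.01,0,0.013,0,0,0],[0.015,0,0.013,0,0,0],[0.02,0,0.013,0,0,0],[0.025,0,0.013,0,0,0],[0.03,0,0.013,0,0,0],[0.035,0,0.013,0,0,0],[0.035,0,0.013,0,0,0]],
  ],
)

```text
time_s: 66.9
eef_pos: [0.451, -0.1524, 0.064]
tool_rot: [180.0, -0.0, 5.6]
wrist_force: [-1.0, 0.4, 1.3]
width: 0.006
grasp_force: 0.0
```

servo_tool(
  moves=[
    [[0.004,0,0,0,0,0],[0.008,0,0,0,0,0],[0.012,0,0,0,0,0],[0.015,0,0,0,0,0],[0.015,0,0,0,0,0]],
  ],
)

```text
time_s: 67.4
eef_pos: [0.4656, -0.151, 0.0639]
tool_rot: [180.0, -0.0, 5.6]
wrist_force: [-0.2, 0.0, -1.0]
width: -0.001
grasp_force: 0.0
```

Run:
```python
from h import *
st(); print(wt(manip.get_obs()['eef_pos'])); c,im=snap("wrist","w31"); asc(im,260,120,380,240,2,4)
```

```text
67.4 [ 0.4656 -0.151   0.0639] [179.9602  -0.0077   5.5554] [-0.1525  0.0289 -0.9685] [-22.2  16.6 103.5  -0.   59.9  62.2] -0.001 0.015409898478537798
[-0.0675  0.1313]
120 xxxxx###+..........................................-++------
124 xxx####x+.........................................--++------
128 xxxxxxxx+......................................-----++------
132 xxx#####x......................................-----++------
136 xx######x+--.----------.......................------++------
140 xxx####xx+--------------......................------++------
144 xxxxxxxxx+---------------..................---------++------
148 xxxxxxxxx+-----------------................---------++------
152 xxxxxxxxx+------------------------------------------++------
156 xxxxxxxxx+-----------------------------------------+x+------
160 xxxxxxxxx+-----------------------------------------+x+------
164 xxxxxxxxx+-----------------------------------------+++------
168 xxxxxxxxxx-----------------------------------------++-------
172 xxxxxxxxxx----++++++++++++++++++++++++++++++++-----++-------
176 xxxxxxxxxx+--+xx
[... 319 characters left out ...]
+-+x++++++++++xx#########xx+++++++++++---++-------
200 xxxxxxxxxx+-+x++++++++x###############x+++++++x+---++-------
204 xxxxxxxxxx+-++++++++xx#################xx+++++x+--+x+-------
208 xxxxxxxxxx+--++++++x####################xx++++x+--+x+-------
212 xxxxxxxxxx+--++++++x#####################x++++x+--++--------
216 xxxxxxxxxx+--++++++x#####################x++++x+--++--------
220 xxxxxxxxxx+--++++++x#####################x++++x+--++--------
224 xxxxxxxxxx+--+x++++x#####################x+++++---++--------
228 xxxx##xxxx+..++++++xx###################xx+++++---++--------
232 ###xx###xx+..++++++xxxx###############xxxx+++++---++--------
236 ######xxxx+..-+++++xxxxxxxx#######xxxxxxxx+++++---++--------
```

servo_tool(
  moves=[
    [[0.0015,0,0,0,0,0],[0.003,0,0,0,0,0],[0.004,0,0,0,0,0],[0.004,0,0,0,0,0]],
  ],
)

```text
time_s: 67.85
eef_pos: [0.4666, -0.1509, 0.0637]
tool_rot: [-180.0, 0.4, 5.5]
wrist_force: [-21.6, -3.1, 11.1]
width: 0.005
grasp_force: 11.1
```

servo_tool(
  moves=[
    [[0.0015,0,0,0,0,0],[0.003,0,0,0,0,0],[0.003,0,0,0,0,0]],
  ],
)

```text
time_s: 68.15
eef_pos: [0.4669, -0.1508, 0.0635]
tool_rot: [-179.9, 0.7, 5.5]
wrist_force: [-42.6, -5.6, 24.1]
width: 0.005
grasp_force: 21.6
```

Run:
```python
from h import *
st(); print(wt(manip.get_obs()['eef_pos'])); c,im=snap("wrist","w32")
g=im[185:250,280:360].max(2)<45
r=np.nonzero(g[:,35:45].mean(1)>.5)[0]; print("ball rows",185+r.min(),185+r.max())
for uv in ([320,185+r.min()],):
    for z in (.095,.105,.115): print(z,wt(onz(c,[uv],z)[0]))
```

```text
68.15 [ 0.4669 -0.1508  0.0635] [-179.9431    0.7101    5.544 ] [-42.6075  -5.5814  24.1237] [-22.   17.2 102.7  -0.3  60.7  62.6] 0.005 21.612146347761154
[-0.0662  0.1314]
ball rows 198 240
0.095 [-0.0362  0.1304]
0.105 [-0.0333  0.1305]
0.115 [-0.0303  0.1306]
```

Hard stop reached: the ball travelled about 40 mm, matching full swing. Back off and check everything.

servo_tool(
  moves=[
    [[-0.006,0,0,0,0,0],[-0.02,0,0,0,0,0],[-0.04,0,0,0,0,0],[-0.045,0,-0.04,0,0,0],[-0.045,0,-0.08,0,0,0],[-0.045,0,-0.12,0,0,0],[-0.03,0.04,-0.15,0,0,0],[-0.01,0.08,-0.155,0,0,0],[0.0,0.11,-0.155,0,0,0],[0.0,0.145,-0.155,0,0,0]],
  ],
)

```text
time_s: 69.2
eef_pos: [0.4873, -0.2957, 0.2192]
tool_rot: [179.9, -0.1, 5.6]
wrist_force: [-0.4, 0.3, -0.1]
width: 0.006
grasp_force: 0.0
```

servo_tool(
  moves=[
    [[0,0,0,0,0,0],[0,0,0,0,0,0]],
  ],
)

```text
time_s: 69.4
eef_pos: [0.4861, -0.2948, 0.2188]
tool_rot: [180.0, 0.0, 5.5]
wrist_force: [0.3, -0.4, 0.2]
width: 0.005
grasp_force: 0.0
```

Run:
```python
from h import *
st(); c,im=snap("wrist","w33")
for t in (180,240,300,0):
    g=tw(.054*np.cos(np.radians(t)),.054*np.sin(np.radians(t))); p=holefit(c,im,g,z=.108)
    print(t,wt(p[0])-wt(g),(p[1]-5.6+30)%60-30)
cv2.imwrite("pics/w33r.png",tray_patch(c,im,C,CY,-.15,.15,-.15,.16,.085,.00052))
```

```text
69.4 [ 0.4861 -0.2948  0.2188] [179.9836   0.0056   5.4843] [ 0.3336 -0.4022  0.2082] [-34.9  17.8  80.1  -0.   82.1  49.6] 0.005 0.0
180 [ 0.0006 -0.0011] 1.1848437017411584
240 [ 0.0011 -0.001 ] 0.35831040076741516
300 [ 0.0013 -0.0003] 0.014604419618219566
0 [0.0006 0.0001] 0.0481574549168613
```

View pics/w33r.png

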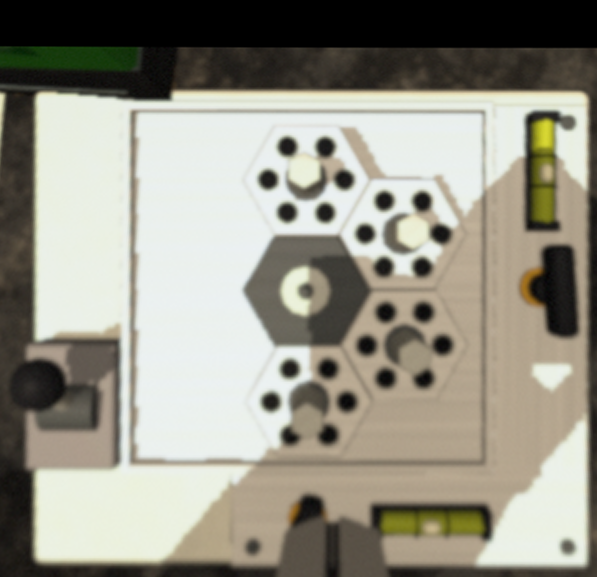

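The ball now leans to the back, both bubbles sit between their lines, and the four blocks are packed tight. A last check that no block is left on the cover, then hand in.

Run:
```python
from h import *
for n in ("side","scene"):
    c,im=snap(n,n+"_end")
    print(n,[(round(d['score'],2),onz(c,cen(d['mask']),.04)[0].round(3)) for d in manip.trace(n,"block1_mid") if d['score']>.25])
```

```text
side [(0.74, array([ 0.66 , -0.356,  0.04 ]))]
scene [(0.53, array([ 0.644, -0.228,  0.04 ]))]
```

Only blocks on the heater are detected.

```bash
python3 -c "
from station import manip
print(manip.finish_job())"
```

```text
the job is handed in; nothing more can be done
None
```

I levelled the plate while the tray was empty, packed the four blocks against the core (remaining seams under about 1 mm), left both bubbles between their lines, pushed the switch to its stop at the back with about 43 N at the fingertips, and handed the job in; no verdict came back.

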